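# Hang the kitchen pail on the rack hook by its bail

## Robot

A 6-joint arm with a two-finger parallel gripper is mounted at the origin on the work surface. World frame = base frame: x ahead of the robot, y to its left, z up, the work surface at z = 0. Lengths are in m, angles in rad, forces in N, time in s.
With the tool pointing down it reaches from about 0.325 to 0.9 m from the base axis. Payload 3.5 kg.
Tool frame: the origin (TCP) lies between the finger pads; the fingertips stand 14 mm ahead of it and the grasp point (between the pads) lies 5 mm behind it (env.tips_ahead is the distance from the TCP to the fingertips, in m); z points along the fingers, x is the direction in which the jaws open and shut, and the axes are right-handed (so a half turn about z gives the same grasp; the last joint's range is limited). The gripper opens to 85 mm and grips with 20 to 120 N. Pads are 22 mm wide; open, the fingers measure 114 mm over their backs; the gripper's body (76 mm by 85 mm) begins 54 mm behind the grasp point. The pads swing forward as they close: fully open they stand 13 mm farther back than shut.
Start: joints at [-1.367, 0.276, -0.026, 1.268, 0, 1.467], TCP at [0.189, -0.596, 0.245] pointing down, gripper open.
Joint ranges: [-3.12, 3.12], [-0.85, 1.88], [-1.08, 1.24], [-1.95, 2.15], [-1.57, 1.53], [-3.14, 3.14]. Speed limits (rad/s): [2.57, 2.57, 3.14, 3.14, 3.14, 3.14].

## Interface

Orientations are given as a unit quaternion [x, y, z, w].
In Python, from cell import env, camera, get_calibration gives the robot as it stands.
- The arm moves only by the tool move_arm, never from a script. Its argument "motion" is one flat list of numbers, 7 for each row, row after row: the opening, from -1 (shut) to 1 (fully open), then the shift along the tool's x, y, z in m, then the turn, a rotation vector about the tool's x, y, z in degrees. A call has 1 to 12 rows; each row shifts and turns the pose as measured when the row begins, along the tool's axes as they then stand; what a row does not reach is not made up. A row lasts 1/12 s, in which the tool goes at most 41.7 mm and 7.16 degrees, less where a joint would pass 70% of its speed; a pose out of reach is approached as far as the arm can. A call is refused whole if a number of a shift passes 0.0417 or a number of a turn 7.16, either way. A call with a gripper value outside its range is refused whole. The fingers move at their own pace and stop on an object; "squeeze" is the grip in N (left out, the last holds). Time passes only in rows, so rows that do not move let the fingers close. It gives the time, the measured TCP pose, the force and the opening at its end, in the units of the state.
- env.sense(): the state, without advancing time (a new reading comes with each control period).
- camera(name): name is "scene" or "side" or "wrist"; returns the picture (400x640x3 uint8, red, green, blue); there is no depth.
- get_calibration(name): a dict with "fx", "fy", "cx", "cy" (pixels), "R" (3x3) and "t" (3): a world point X has camera coordinates R X + t; the wrist camera has in their place "tool_from_camera" (4x4, takes a point from camera to tool coordinates, whose origin is the TCP and whose axes are the tool frame's). Camera axes: x right, y down, z forward; pixel columns grow to the right and rows downward; lengths in m; the calibration is good to about 2 mm. A picture is of the moment at which its call begins: read the wrist's pose just before it. get_calibration takes no time and is no camera call.
- env.close_job(): hands the job in, once; it reports no verdict.
The state is a dict: "time_s": time; "q": joint angles; "dq": joint speeds; "joint_efforts": joint torques, N m; "eef_pos": TCP position; "tool_rot": TCP orientation; "ft_force": force on the tool from outside, world axes, zero at the start; "wrist_torque": the same for the moment, N m; "finger_gap": finger opening in m.
Only numpy, scipy, OpenCV 4.12 (cv2) and the standard library are available. Lean on these libraries where they do the work, as an engineer would, in place of code of your own. Each camera call takes 0.05 s, during which the arm holds its last target.

## Task

Hang the small steel pail on the utensil rack's free front hook. First swing its flat-lying bail up until it stands upright, with the pail still standing on the table and without dragging or tipping it; then carry the pail by the bail and let it down gently onto the hook, so that the hook sits in the kink in the middle of the bail and is already taking the weight before you let go. Do not force the bail down on the hook, leave the other things on the table where they are, and leave the pail hanging straight and still.

Things in the scene. Friction and masses are not known exactly. Their poses are not given: they have to be found in the camera images.
- pail: open steel pail, loose, 100 mm high, 150 mm across the rim, 116 across the foot, wall 3 mm, 0.5 to 0.8 kg with its bail. Origin: centre of its underside; z up its axis, y along the bail's hinge, -x towards the side on which the bail lies at the start. Ears at +y and -y of the rim carry the bail
- bail (a joint): swing bail of 8 mm round bar, hinged along the pail's y axis, rad: 0 = flat, level on the rim, crown beyond the rim on the pail's -x side; 1.57 = upright; 3.14 = flat on the other side. Swings freely, falls back when let go. Crown: straight, 100 mm long, parallel to the hinge, bar centre 105 mm from it; in its middle a kink 28 mm wide at the foot, 12 at the top, bent 8 mm outwards (up when upright)
- pail_pivot (a point): on the pail: middle of the bail's hinge axis, on the pail's axis, 104 mm above its underside (4 mm above the rim); axes as the pail's
- bail_kink (a point): bar centre at the top of the kink in the middle of the crown, 113 mm from the hinge axis; its y axis runs along the crown; turns with the bail
- bail_left (a point): bar centre in the middle of the straight run beside the kink on the pail's +y side, 34 mm from the crown's middle, 105 mm from the hinge axis: a place to pinch the bar and leave the kink free for the hook. In a tight pinch the bar hardly turns between the fingers, and swinging it so tips the pail; let it turn. Raised off-centre, the pail may also creep or turn a little
- bail_right (a point): the same on the pail's -y side, 34 mm from the crown's middle. Lifted on either side the pail hangs a little askew, the kink then sits lower than the pinched run
- hook: stout J-shaped hook of dark 8 mm round steel bar on the middle of the rack's rail, the only hook on the rack's front. Fixed. Origin as the rack's
- hook_seat (a point): upper surface of the hook at the bottom of its hollow, 245 mm above the table; x points back to the rail, y along the rail, z up. The upturned tip stands 23 mm in front (-x), its top 28 mm higher; behind, the bar climbs to the rail (95 mm back, 27 mm higher). Hollow about 25 mm wide. Bail seated: bail_kink 4 mm above this point, pail's underside 32 mm above the table
- rack: steel rack fixed on the table: level tube rail 22 mm thick, 520 mm long, axis 272 mm above the table, on two posts 260 mm apart; ladle and turner hang behind it near its ends. Origin: on the table straight below point hook_seat; x towards the rail (95 mm), y along the rail
- tub: bystander: clear lidded tub, 100 mm across, 110 mm high; origin at the centre of its underside
- bowl: bystander: small steel bowl, 120 mm across, 45 mm high; origin at the centre of its underside
- shaker: bystander: aluminium shaker, 48 mm across, 80 mm high; origin at the centre of its underside
Mind the look-alikes: they are no part of the job. Of the things that look like the pail, the middle-sized one is meant.

How it is judged:
By the outcome, as a careful person would: the job done as asked, in the order asked, and still so for the second after the job is handed in, with the robot touching nothing.
It also fails if it takes over 67 s, if anything falls off the work surface, if the arm or the gripper's body presses on something with over 40 N, if the wrist force passes 120 N, or if a joint passes its speed limit or range.

## Working session

There is one attempt and no reset: what is moved stays moved. The work goes in short steps, Python scripts to look and compute and a tool call to move; the robot and the scene stay as the last step left them, time stands still between calls to the robot, and variables do not carry over. Pictures are saved under pics/ and viewed, and the job is handed in when it is done.

Besides the shell and the picture viewer there is one more tool, called by a JSON object that holds its "name" and its "arguments". move_arm: Moves the arm, as the interface text tells. Its arguments: {"type":"object","properties":{"motion":{"type":"array"},"squeeze":{"type":"number"}},"required":["motion"]}

```bash
ls; mkdir -p pics
python3 - <<'E'
from cell import env,camera,get_calibration
import cv2,json
s=env.sense();print(s)
for n in("scene","side","wrist"):
    cv2.imwrite(f"pics/{n}0.png",camera(n)[:,:,::-1])
    print(n,get_calibration(n))
E
```

```text
pics
{'time_s': 0.0, 'q': array([-1.36740430e+00,  2.77129175e-01, -2.79016597e-02,  1.26798543e+00,
        1.45165018e-05,  1.46742057e+00]), 'dq': array([-2.03802723e-03,  8.18702947e-04,  3.88986326e-04,  2.43345669e-03,
       -6.18153006e-06,  5.00848468e-04]), 'joint_efforts': array([-1.29063978e-03, -4.45504403e+01,  2.95204121e+01,  1.65909017e-02,
       -3.28945280e-04, -2.84860562e-06]), 'eef_pos': array([ 0.18859322, -0.5950799 ,  0.24415224]), 'tool_rot': array([ 8.06838669e-01, -5.90770793e-01, -8.18249196e-04, -7.50034372e-04]), 'ft_force': array([ 0.17390725, -0.07813331, -0.76362632]), 'wrist_torque': array([-0.05160959, -0.03492792,  0.02344364]), 'finger_gap': 0.08536399566308589}
scene {'fx': 470.8647397554826, 'fy': 470.8647397554826, 'cx': 320.0519570197281, 'cy': 198.41222449142285, 'R': array([[ 0.31419831,  0.94926188,  0.01346467],
       [ 0.80636662, -0.25936194, -0.53151129],
       [-0.50105119,  0.17785741, -0.84694418]]), 't': array([-0.1052704 , -0.32650976,  2.0556152 ])}
side {'fx': 378.8117237798079, 'fy': 378.8117237798079, 'cx': 321.03893329986084, 'cy': 200.94178026513313, 'R': array([[-0.99989983, -0.01410079,  0.00122166],
       [-0.00975623,  0.6241376 , -0.78125353],
       [ 0.01025381, -0.78118719, -0.62421265]]), 't': array([0.46553513, 0.17169358, 1.22966441])}
wrist {'fx': 296.4221339765464, 'fy': 296.4221339765464, 'cx': 319.56875291524443, 'cy': 201.8667370698973, 'tool_from_camera': array([[ 9.99999919e-01,  4.02136635e-04,  1.39264146e-05,
         5.03678239e-04],
       [-3.86047032e-04,  9.49079601e-01,  3.15036129e-01,
        -8.05350698e-02],
       [ 1.13470293e-04, -3.15036109e-01,  9.49079679e-01,
        -1.28151448e-01],
       [ 0.00000000e+00,  0.00000000e+00,  0.00000000e+00,
         1.00000000e+00]])}
```

View pics/scene0.png

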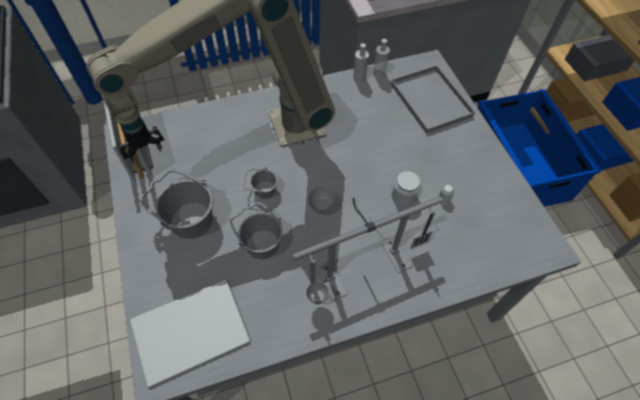

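View pics/side0.png

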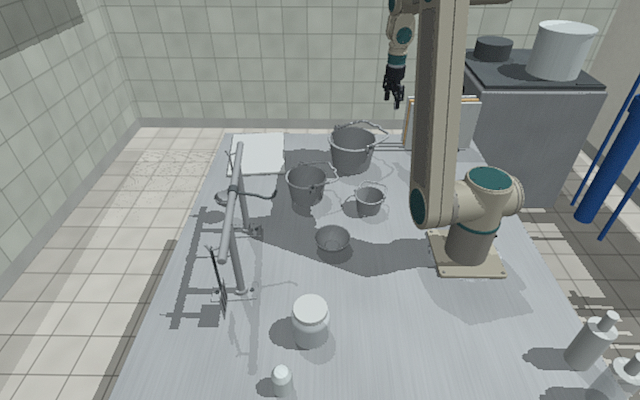

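View pics/wrist0.png

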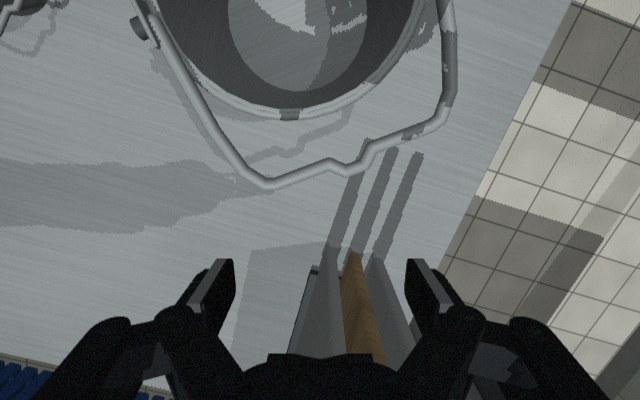

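Candidates in the scene view are the large pail at (185,208), the middle one at (261,232), the small one at (263,182) and the bowl at (325,198). I choose the middle-sized one at (261,232), which is at (307,187) in the side view. Next I check it in close crops.

Run:
```python
import cv2,numpy as np
a=cv2.imread("pics/scene0.png")
b=cv2.imread("pics/side0.png")
cv2.imwrite("pics/c1.png",cv2.resize(a[160:270,200:310],None,fx=5,fy=5,interpolation=cv2.INTER_CUBIC))
cv2.imwrite("pics/c2.png",cv2.resize(b[130:250,205:345],None,fx=5,fy=5,interpolation=cv2.INTER_CUBIC))
cv2.imwrite("pics/c3.png",cv2.resize(a[170:310,285:465],None,fx=4,fy=4,interpolation=cv2.INTER_CUBIC))
```

```text
(no output)
```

View pics/c1.png

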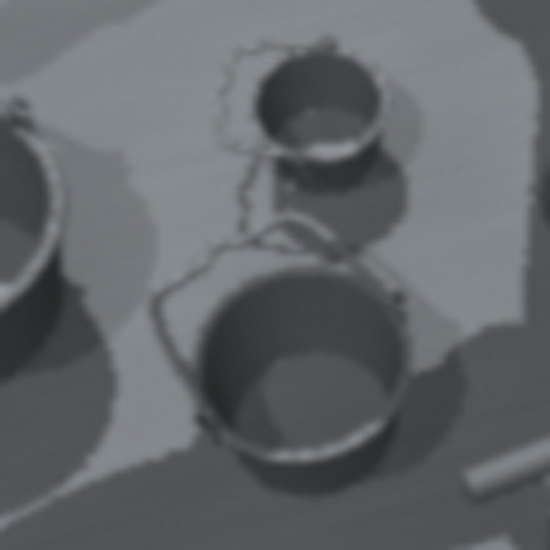

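View pics/c2.png

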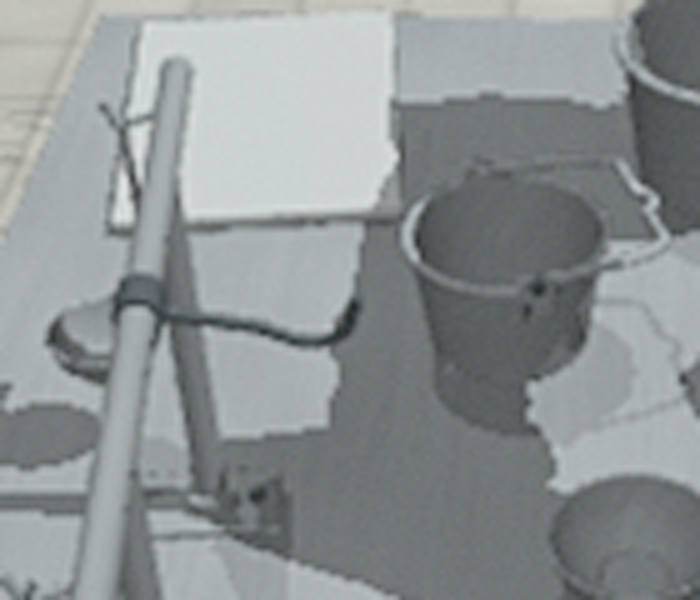

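View pics/c3.png

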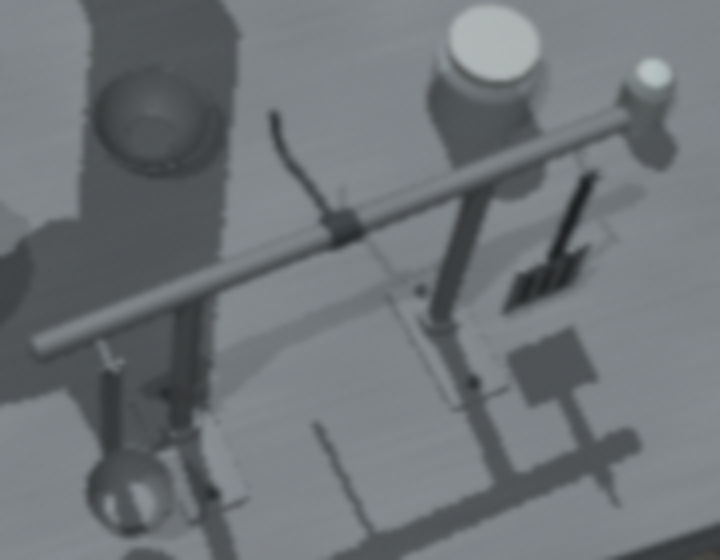

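The crop shows the middle pail clearly: its ears are at scene (280,220) and (241,244), and the crown is towards the upper left. Next I fit models of the pail and rack in both views.

```bash
cat > h.py <<'E'
import numpy as np,cv2
from cell import env,camera,get_calibration
from scipy.spatial.transform import Rotation as Ro
from scipy.optimize import least_squares
def proj(c,X):
    k=get_calibration(c) if isinstance(c,str) else c
    Y=np.atleast_2d(X)@np.array(k["R"]).T+k["t"]
    return np.c_[k["fx"]*Y[:,0]/Y[:,2]+k["cx"],k["fy"]*Y[:,1]/Y[:,2]+k["cy"]]
def wcal(s):
    k=dict(get_calibration("wrist"));T=np.eye(4);T[:3,:3]=Ro.from_quat(s["tool_rot"]).as_matrix();T[:3,3]=s["eef_pos"]
    M=np.linalg.inv(T@k["tool_from_camera"]);k["R"]=M[:3,:3];k["t"]=M[:3,3];return k
def place(p,L):
    x,y,a=p[:3];z=p[3] if len(p)>3 else 0
    R=Ro.from_euler("z",a).as_matrix();return np.atleast_2d(L)@R.T+[x,y,z]
def bailpts(th):  # bail in pail frame
    P=np.array([[0,.079,0],[105,50,0],[105,14,0],[113,6,0],[113,-6,0],[105,-14,0],[105,-50,0],[0,-79,0]])*1e-3
    P[0,1]=.079
    return np.c_[-P[:,0]*np.cos(th),P[:,1],P[:,0]*np.sin(th)+.104]
def circ(r,z,n=60):
    a=np.linspace(0,2*np.pi,n);return np.c_[r*np.cos(a),r*np.sin(a),0*a+z]
def hookpts():
    return np.array([[95,0,272],[60,0,262],[20,0,247],[0,0,241],[-17,0,250],[-23,0,273]])*1e-3
def draw(im,c,paths,col=(0,0,255),s=1,off=(0,0)):
    for P in paths:
        q=(proj(c,P)-off)*s
        cv2.polylines(im,[np.round(q).astype(int)],False,col,1,cv2.LINE_AA)
E
cat > fit.py <<'E'
from h import *
ob={"scene":{"e+":(279.6,219.6),"e-":(241,244)},"side":{"e+":(313,187.6),"e-":(301.4,163),"c+":(337,179),"c-":(330,163)}}
b=bailpts(0);L={"e+":b[0],"e-":b[-1],"c+":b[1],"c-":b[-2]}
def res(p):
    r=[]
    for c,o in ob.items():
        for k,v in o.items(): r+=list(proj(c,place(p,L[k]))[0]-v)
    return r
best=None
for sgn in(1,):
  for a in np.arange(0,6.3,.5):
    s=least_squares(res,[.5,-.2,a],loss="soft_l1")
    if best is None or s.cost<best.cost: best=s
print("pail",best.x,best.cost,np.round(best.fun,1))
p=best.x
rb={"scene":[((-.023,0,.271),(353.25,198.75)),((.095,0,.272),(371,227)),((.095,-.26,.272),(295,256.75)),((.095,.26,.272),(441,199.5))],
"side":[((0,0,.243),(268,197.6)),((-.023,0,.271),(275.4,191)),((.095,0,.272),(233,191)),((.095,-.26,.272),(240,143))]}
def rr(p): return [d for c,o in rb.items() for X,v in o for d in proj(c,place(p,X))[0]-v]
best=None
for a in np.arange(0,6.3,.5):
    s=least_squares(rr,[.6,0,a],loss="soft_l1")
    if best is None or s.cost<best.cost: best=s
print("rack",best.x,best.cost,np.round(best.fun,1))
r=best.x
np.save("fit.npy",np.array([p,r]))
for c,w in(("scene",(200,150,200,150)),("side",(205,130,160,120))):
    im=cv2.imread(f"pics/{c}0.png")[w[1]:w[1]+w[3],w[0]:w[0]+w[2]];im=cv2.resize(im,None,fx=4,fy=4,interpolation=cv2.INTER_CUBIC)
    draw(im,c,[place(p,bailpts(0)),place(p,circ(.075,.1)),place(p,circ(.058,0)),place(r,hookpts()),place(r,[[.095,-.26,.272],[.095,.26,.272]])],s=4,off=w[:2])
    cv2.imwrite(f"pics/f_{c}.png",im)
E
python3 fit.py
```

```text
Traceback (most recent call last):
  File "fit.py", line 12, in <module>
    s=least_squares(res,[.5,-.2,a],loss="soft_l1")
  File "fit.py", line 7, in res
    for k,v in o.items(): r+=list(proj(c,place(p,L[k]))[0]-v)
                                  ~~~~^^^^^^^^^^^^^^^^^
  File "h.py", line 6, in proj
    k=get_calibration(c) if isinstance(c,str) else c
      ~~~~~~~~~~~~~~~^^^
ValueError: time passes only in moves, steps and waits
```

```bash
sed -i 's/^def proj/import functools\n_gc=get_calibration\nget_calibration=functools.lru_cache(None)(_gc)\ndef proj/' h.py; python3 fit.py
```

```text
pail [ 0.52371955 -0.28595234  6.59197204] 2.9458155625682942 [-0.7  0.1 -0.3 -1.2 -0.8  0.3 -0.4  1.3  0.8 -0.6 -0.6  1. ]
rack [0.61392223 0.02880352 0.09785102] 3.8689585851519723 [ 0.3 -0.6 -0.9  0.2 -1.7  0.7  0.1 -0.3  0.1  1.1  0.2 -0.6 -0.7  1.2
  0.1  1.2]
```

View pics/f_scene.png

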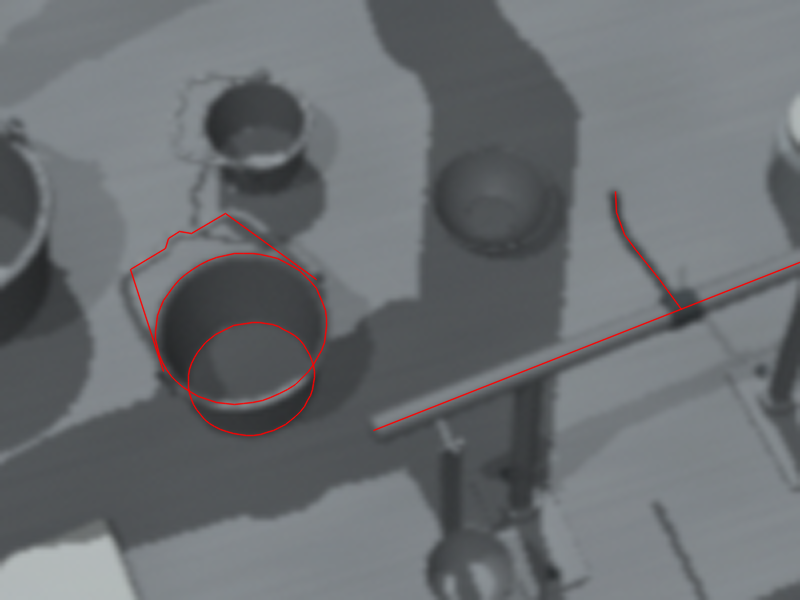

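View pics/f_side.png

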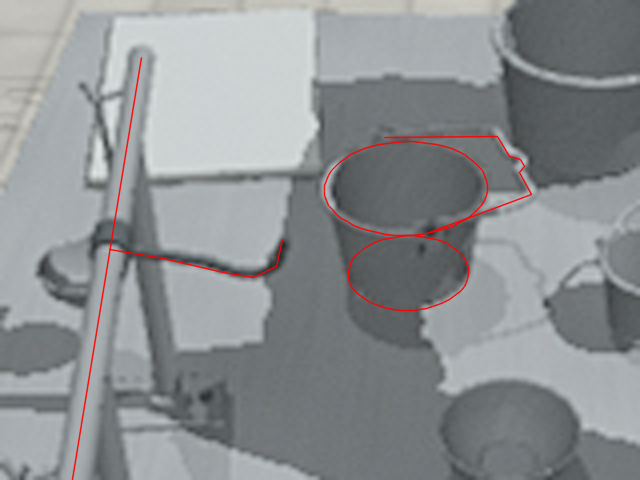

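The overlay agrees to a few mm. Next I locate the neighbours for clearance.

Run:
```python
from h import *
def ray(c,u,z):
    k=get_calibration(c);R=np.array(k["R"]);d=R.T@[(u[0]-k["cx"])/k["fx"],(u[1]-k["cy"])/k["fy"],1];o=-R.T@k["t"]
    return o+d*(z-o[2])/d[2]
# small pail rim left/right edges & large rim in scene
for n,u,z in[("small rim L",(251.5,181),.07),("small rim R",(276,181),.07),("small foot bottom",(265,196),0),("large rim L",(156,208),.14),("large rim R",(213,205),.14),("large foot R/bottom",(187,236),0),("bowl",(325,199),.03),("board corner",(235,283),0)]: print(n,ray("scene",u,z).round(3))
for n,u,z in[("small rim L",(355,197),.07),("small rim R",(384,197),.07),("small bail L top",(357,188),.07),("large rimL",(329,135),.14),("large rimR",(376,135),.14),("large bail tip",(388,130),.15)]: print("side",n,ray("side",u,z).round(3))
p,r=np.load("fit.npy")
print("kink,left,right",place(p,[[-.113,0,.104],[-.105,.034,.104],[-.105,-.034,.104]]).round(3))
```

```text
small rim L [ 0.284 -0.261  0.07 ]
small rim R [ 0.313 -0.172  0.07 ]
small foot bottom [ 0.321 -0.224  0.   ]
large rim L [ 0.342 -0.612  0.14 ]
large rim R [ 0.391 -0.42   0.14 ]
large foot R/bottom [ 0.403 -0.545 -0.   ]
bowl [ 0.424 -0.01   0.03 ]
board corner [ 0.641 -0.417  0.   ]
side small rim L [ 0.348 -0.205  0.07 ]
side small rim R [ 0.244 -0.206  0.07 ]
side small bail L top [ 0.337 -0.258  0.07 ]
side large rimL [ 0.44  -0.528  0.14 ]
side large rimR [ 0.247 -0.531  0.14 ]
side large bail tip [ 0.196 -0.556  0.15 ]
kink,left,right [[ 0.416 -0.32   0.104]
 [ 0.413 -0.285  0.104]
 [ 0.434 -0.35   0.104]]
```

Run:
```python
import cv2
b=cv2.imread("pics/side0.png")
cv2.imwrite("pics/c4.png",cv2.resize(b[110:230,280:420],None,fx=5,fy=5,interpolation=cv2.INTER_CUBIC))
```

```text
(no output)
```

View pics/c4.png

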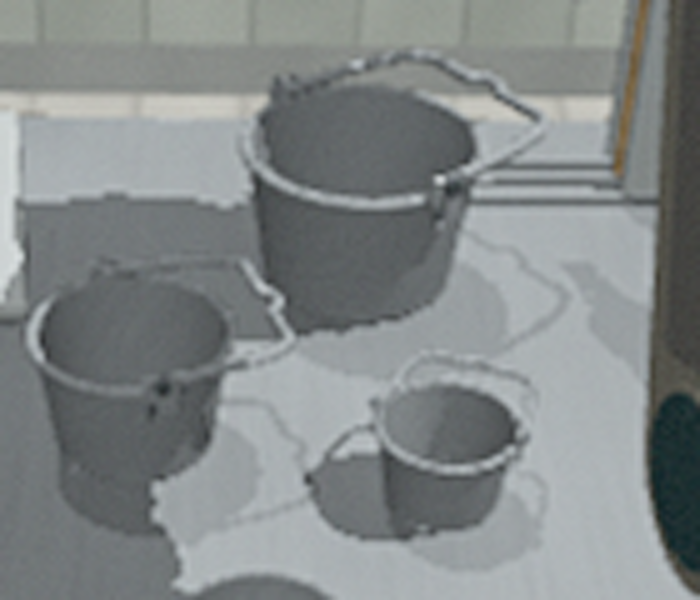

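```bash
cat >> h.py <<'E'
def pailR(yaw,tilt=0,flip=True):
    # tool: z down, x=-pail x (flip); tilt>0 leans body to pail -x (z tips toward pail +x)
    X=np.array([np.cos(yaw),np.sin(yaw),0])*(-1 if flip else 1);Z=np.array([0,0,-1.])
    R=np.c_[X,np.cross(Z,X),Z]
    t=np.radians(tilt)*(-1 if flip else 1)
    return R@Ro.from_euler("y",t).as_matrix()
def rows(way,grip,turnz=None,P=None,R=None,quiet=False):
    """way: list of (pos,Rmat) one per row"""
    s=env.sense()
    P=s["eef_pos"] if P is None else P;R=Ro.from_quat(s["tool_rot"]).as_matrix() if R is None else R
    out=[]
    for p,T in way:
        d=R.T@(np.array(p)-P);w=Ro.from_matrix(R.T@T).as_rotvec(degrees=True)
        d=np.round(d,4);w=np.round(w,1)
        assert abs(d).max()<=.0417 and abs(w).max()<=7.16,(d,w)
        out+=[grip,*d.tolist(),*w.tolist()]
        P=P+R@d;R=R@Ro.from_rotvec(w,degrees=True).as_matrix()
    if not quiet:print("["+",".join(f"{v:g}" for v in np.array(out)+0.)+"]")
    return P,R
def st():
    s=env.sense();print("t",s["time_s"],"p",s["eef_pos"].round(4),"f",s["ft_force"].round(2),"gap",round(s["finger_gap"],4),"q",s["q"].round(2))
    return s
E
python3 - <<'E'
from h import *
s=st();p,r=np.load("fit.npy")
P0=s["eef_pos"];R0=Ro.from_quat(s["tool_rot"])
g=place(p,[-.105,.034,.104])[0];tgt=np.array([g[0],g[1],.26])
Rt=Ro.from_matrix(pailR(p[2]))
yaw=(Rt*R0.inv()).as_euler("zyx")[0];print("yaw",yaw)
tot=yaw if yaw>0 else yaw+2*np.pi
Rt_=R0.as_matrix()
N=40;P,R=None,None
mid=P0+[0,0,.05]
way=[]
tail=(Ro.from_rotvec([0,0,-tot])*Rt)*R0.inv() # residual
for i in range(1,N+1):
    f=i/N;h=3*f*f-2*f**3
    pos=P0+(tgt-P0)*h+np.array([0,0,.12*4*f*(1-f)*.3])
    way.append((pos,(Ro.from_rotvec(tail.as_rotvec()*f)*Ro.from_rotvec([0,0,tot*f])*R0).as_matrix()))
for a in range(0,N,10):
    P,R=rows(way[a:a+10],-.5 if a else 1,P=P,R=R)
print(P,g)
E
```

```text
t 0.15 p [ 0.1887 -0.5952  0.2444] f [ 0.2   0.35 -0.35] gap 0.0854 q [-1.37  0.28 -0.03  1.27  0.    1.47]
yaw -1.5688165615870675
[1,-0.0004,-0.0006,-0.0035,0,0,-6.8,1,-0.0011,-0.0018,-0.0034,0,0,-6.7,1,-0.0013,-0.0031,-0.0033,0,0,-6.8,1,-0.0013,-0.0044,-0.0032,-0.1,0,-6.7,1,-0.0009,-0.0056,-0.003,0,0,-6.8,1,-0.0003,-0.0068,-0.0029,0,0,-6.7,1,0.0005,-0.0078,-0.0028,0,0,-6.8,1,0.0016,-0.0086,-0.0026,0,0,-6.7,1,0.0029,-0.0091,-0.0024,0,0,-6.8,1,0.0043,-0.0095,-0.0024,0,0,-6.7]
[-0.5,0.0057,-0.0095,-0.0021,-0.1,0,-6.8,-0.5,0.0072,-0.0093,-0.0021,0,0,-6.7,-0.5,0.0087,-0.0088,-0.0018,0,0,-6.8,-0.5,0.01,-0.008,-0.0017,0,0,-6.7,-0.5,0.0113,-0.007,-0.0016,0,0,-6.8,-0.5,0.0123,-0.0058,-0.0014,0,0,-6.7,-0.5,0.0132,-0.0044,-0.0012,0,0,-6.8,-0.5,0.0138,-0.0029,-0.0011,-0.1,0,-6.8,-0.5,0.0142,-0.0012,-0.0009,0,0,-6.7,-0.5,0.0143,0.0005,-0.0007,0,0,-6.8]
[-0.5,0.0142,0.0021,-0.0005,0,0,-6.7,-0.5,0.0138,0.0038,-0.0003,0,0,-6.8,-0.5,0.013,0.0053,-0.0002,0,0,-6.7,-0.5,0.0122,0.0067,0,0,0,-6.8,-0.5,0.0111,0.008,0.0003,0,0,-6.7,-0.5,0.0098,0.0089,0.0004,0,0,-6.8,-0.5,0.0084,0.0097,0.0006,-0.1,0,-6.7,-0.5,0.0069,0.0102,0.0008,0,0,-6.8,-0.5,0.0054,0.0105,0.0011,0,0,-6.7,-0.5,0.004,0.0104,0.0012,0,0,-6.8]
[-0.5,0.0024,0.01,0.0015,0,0,-6.7,-0.5,0.0012,0.0096,0.0017,0,0,-6.8,-0.5,0.0001,0.0087,0.0018,0,0,-6.7,-0.5,-0.0009,0.0078,0.0021,0,0,-6.8,-0.5,-0.0015,0.0066,0.0024,0,0,-6.7,-0.5,-0.0019,0.0054,0.0025,0,0,-6.8,-0.5,-0.0021,0.0041,0.0028,0,0,-6.8,-0.5,-0.0018,0.0028,0.003,0,0,-6.7,-0.5,-0.0014,0.0016,0.0033,0,-0.1,-6.8,-0.5,-0.0005,0.0005,0.0034,0,0,-6.7]
[ 0.41337534 -0.28546508  0.26003524] [ 0.41335304 -0.28547025  0.104     ]
```

{"name": "move_arm", "arguments": {"motion": [1, -0.01, -0.014, -0.004, 0, 0, -6, 1, -0.019, -0.033, -0.003, 0, 0, -6, -0.5, -0.018, -0.036, -0.002, 0, 0, -6, -0.5, -0.014, -0.037, -0.001, 0, 0, -6, -0.5, -0.01, -0.039, 0, 0, 0, -6, -0.5, -0.006, -0.04, 0, 0, 0, -6, -0.5, -0.002, -0.04, 0, 0, 0, -6, -0.5, 0.002, -0.04, 0, 0, 0, -6, -0.5, 0.006, -0.039, 0, 0, 0, -6, -0.5, 0.007, -0.028, 0, 0, 0, -6]}}

```text
time_s: 0.98
eef_pos: [0.3896, -0.2827, 0.2502]
tool_rot: [0.996, -0.09, -0.001, -0.002]
ft_force: [-0.1, 0.5, 0.7]
finger_gap: 0.0212
```

{"name": "move_arm", "arguments": {"motion": [-0.5, 0, 0, 0, 0, 0, -7, -0.5, 0, 0, 0, 0, 0, -7, -0.5, 0, 0, 0, 0, 0, -7, -0.5, 0, 0, 0, 0, 0, -7, -0.5, 0, 0, 0, 0, 0, -7, -0.5, 0, 0, 0, 0, 0, -7, -0.5, 0, 0, 0, 0, 0, -7, -0.5, 0, 0, 0, 0, 0, -7, -0.5, 0, 0, 0, 0, 0, -7, -0.5, 0, 0, 0, 0, 0, -7, -0.5, 0, 0, 0, 0, 0, -7, -0.5, 0, 0, 0, 0, 0, -7]}}

```text
time_s: 1.98
eef_pos: [0.39, -0.271, 0.2464]
tool_rot: [0.79, 0.613, 0.001, -0.006]
ft_force: [-0.1, 0.1, 0.1]
finger_gap: 0.0213
```

{"name": "move_arm", "arguments": {"motion": [-0.5, 0, 0, 0, 0, 0, -7, -0.5, 0, 0, 0, 0, 0, -7, -0.5, 0, 0, 0, 0, 0, -7, -0.5, 0, 0, 0, 0, 0, -7, -0.5, 0, 0, 0, 0, 0, -7, -0.5, 0, 0, 0, 0, 0, -7, -0.5, 0, 0, 0, 0, 0, -7, -0.5, 0, 0, 0, 0, 0, -7, -0.5, 0, 0, 0, 0, 0, -7, -0.5, 0, 0, 0, 0, 0, -7, -0.5, 0, 0, 0, 0, 0, -7, -0.5, 0, 0, 0, 0, 0, -7]}}

```text
time_s: 2.98
eef_pos: [0.387, -0.2681, 0.2423]
tool_rot: [0.161, 0.987, 0.007, -0.008]
ft_force: [-0.7, -0.8, 0.7]
finger_gap: 0.0212
```

Run:
```python
from h import *
s=st();p,r=np.load("fit.npy")
R=Ro.from_quat(s["tool_rot"]).as_matrix()
print(R.round(3)); print(Ro.from_matrix(R.T@pailR(p[2])).as_rotvec(degrees=True).round(1), (R.T@(np.append(place(p,[-.105,.034,0])[0][:2],.26)-s["eef_pos"])).round(4))
```

```text
t 2.9833 p [ 0.387  -0.2681  0.2423] f [-0.69 -0.81  0.73] gap 0.0212 q [-0.75  0.02 -0.34  1.24  0.   -1.99]
[[-0.948  0.317 -0.013]
 [ 0.317  0.948  0.017]
 [ 0.018  0.012 -1.   ]]
[  1.   -0.8 -36.2] [-0.0302 -0.0079 -0.0184]
```

{"name": "move_arm", "arguments": {"motion": [-0.5, -0.015, -0.004, -0.01, 0.5, -0.4, -6, -0.5, -0.014, -0.003, -0.01, 0.5, -0.4, -6, -0.5, 0, 0, -0.002, 0, 0, -6, -0.5, 0, 0, 0, 0, 0, -6, -0.5, 0, 0, 0, 0, 0, -6, -0.5, 0, 0, 0, 0, 0, -6, -0.5, 0, 0, 0, 0, 0, 0, -0.5, 0, 0, 0, 0, 0, 0]}}

```text
time_s: 3.65
eef_pos: [0.4124, -0.2816, 0.2617]
tool_rot: [-0.168, 0.986, 0.001, -0.004]
ft_force: [-0.4, -0.4, -0.1]
finger_gap: 0.0215
```

```bash
cat > look.py <<'E'
import sys
from h import *
n=sys.argv[1];s=st();k=wcal(s);im=camera("wrist")[:,:,::-1].copy();cv2.imwrite(f"pics/{n}_raw.png",im)
p,r=np.load("fit.npy");th=float(sys.argv[2])
draw(im,k,[place(p,bailpts(th)),place(p,circ(.075,.1))] if th>-9 else [place(r,hookpts()),place(r,[[.095,-.26,.272],[.095,.26,.272]])])
cv2.imwrite(f"pics/{n}.png",im)
import pickle;pickle.dump({a:k[a] for a in k},open(f"pics/{n}.pkl","wb"))
E
python3 look.py w1 0
```

```text
t 3.65 p [ 0.4124 -0.2816  0.2617] f [-0.35 -0.44 -0.15] gap 0.0215 q [-0.73  0.05 -0.26  1.27 -0.01 -2.63]
```

View pics/w1.png

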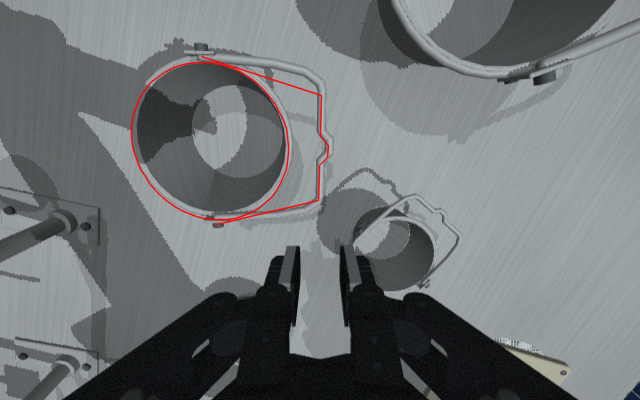

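Run:
```python
import cv2
b=cv2.imread("pics/w1_raw.png")
cv2.imwrite("pics/c5.png",cv2.resize(b[30:240,120:360],None,fx=3,fy=3,interpolation=cv2.INTER_CUBIC))
```

```text
(no output)
```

View pics/c5.png

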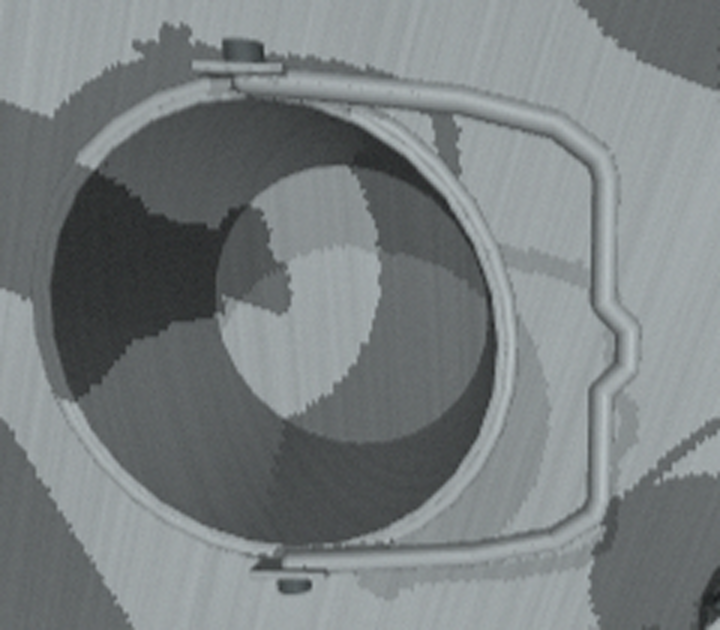

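Run:
```python
from h import *
import pickle
k=pickle.load(open("pics/w1.pkl","rb"))
p,r=np.load("fit.npy")
ob=[((-.113,0,.104),(329.3,144.7)),((-.105,-.014,.104),(321.3,132)),((-.105,.014,.104),(320,158.3)),((-.105,.034,.104),(319.7,178)),((-.105,-.034,.104),(321.5,111))]
a=np.linspace(0,2*np.pi,721)
rim=np.c_[.075*np.cos(a),.075*np.sin(a),0*a+.1]
def res(q,z=0):
    e=[d for X,v in ob for d in proj(k,place(q,X))[0]-v]
    c=proj(k,place(q,rim)); e+=[c[:,0].min()-131.7,c[:,0].max()-292,c[:,1].max()-214.5]
    return e
s=least_squares(res,p);print(s.x-p,s.x,np.round(s.fun,1))
np.save("fit.npy",np.array([s.x,r]));p=s.x
print(place(p,[[-.105,.034,.104],[-.113,0,.104]]).round(4))
im=cv2.imread("pics/w1_raw.png");draw(im,k,[place(p,bailpts(0)),place(p,rim)]);cv2.imwrite("pics/w1b.png",cv2.resize(im[30:240,120:360],None,fx=3,fy=3))
for c in("scene","side"):
    print(c,proj(c,place(p,bailpts(0)[[0,-1,1,-2]])).round(1).tolist())
```

```text
[ 1.17876675e-04 -5.22333956e-03 -9.63484077e-07] [ 0.52383743 -0.29117568  6.59197107] [ 0.1  1.   0.2 -1.5  0.6  1.7  0.2  2.   0.7 -2.8  0.3 -2.1  0.1]
[[ 0.4135 -0.2907  0.104 ]
 [ 0.4162 -0.3255  0.104 ]]
scene [[277.5, 220.1], [239.2, 243.3], [254.9, 203.7], [231.1, 217.6]]
side [[312.2, 187.0], [301.0, 163.6], [337.7, 177.6], [329.3, 163.2]]
```

View pics/w1b.png

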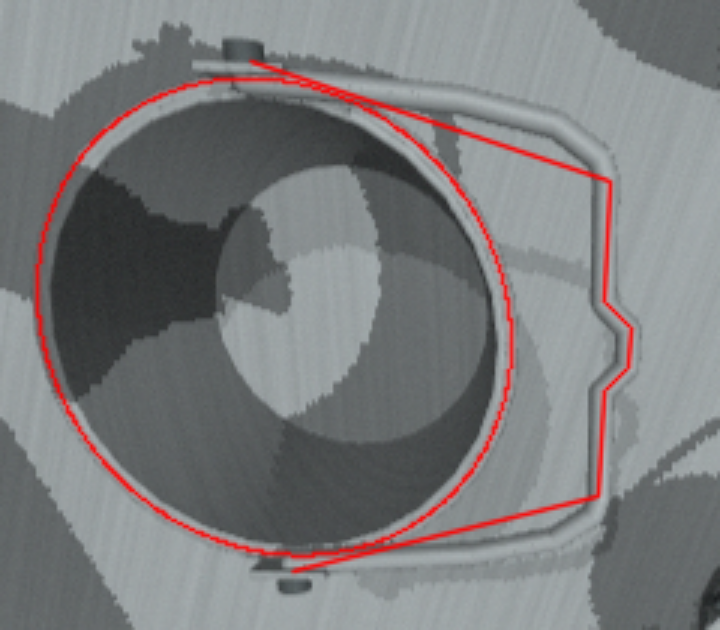

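The wrist view shows the crown at x≈320 px with the kink at (329,145). The pail position is now refined. I'll use a loose cage tilted 40°, so the outer finger lifts the bar from below without squeezing it.

```bash
cat >> h.py <<'E'
def go(pos,Rt,n,grip,st_=True):
    s=env.sense();P=s["eef_pos"];R0=Ro.from_quat(s["tool_rot"]);D=(Ro.from_matrix(Rt)*R0.inv()).as_rotvec()
    return rows([(P+(pos-P)*i/n,(Ro.from_rotvec(D*i/n)*R0).as_matrix()) for i in range(1,n+1)],grip)
E
python3 - <<'E'
from h import *
p,r=np.load("fit.npy");b=place(p,[-.105,.034,.104])[0]
R=pailR(p[2]+.015,40);print(R.round(2));go(b-.07*R[:,2],R,8,-.62)
E
```

```text
[[-0.73 -0.32  0.61]
 [-0.24  0.95  0.2 ]
 [-0.64  0.   -0.77]]
[-0.62,0.0058,-0.0011,0.013,0.1,-5.1,0.1,-0.62,0.0069,-0.001,0.0125,0,-5,0.1,-0.62,0.008,-0.0011,0.0118,0.1,-5.1,0.1,-0.62,0.0089,-0.0011,0.0111,0,-5,0.1,-0.62,0.01,-0.0011,0.0103,0.1,-5.1,0.1,-0.62,0.0107,-0.0011,0.0093,0,-5,0.1,-0.62,0.0116,-0.0011,0.0084,0.1,-5.1,0.1,-0.62,0.0122,-0.0011,0.0072,0,-5,0.1]
```

{"name": "move_arm", "arguments": {"motion": [-0.62, 0.006, -0.001, 0.013, 0, -5, 0, -0.62, 0.007, -0.001, 0.0125, 0, -5, 0, -0.62, 0.008, -0.001, 0.012, 0, -5, 0, -0.62, 0.009, -0.001, 0.011, 0, -5, 0, -0.62, 0.01, -0.001, 0.01, 0, -5, 0, -0.62, 0.011, -0.001, 0.009, 0, -5, 0, -0.62, 0.012, -0.001, 0.008, 0, -5, 0, -0.62, 0.012, -0.001, 0.007, 0, -5, 0, -0.62, 0, 0, 0, 0, 0, 0]}}

```text
time_s: 4.45
eef_pos: [0.3737, -0.3065, 0.1589]
tool_rot: [-0.152, 0.922, 0.055, 0.352]
ft_force: [0.2, -0.1, -0.4]
finger_gap: 0.0162
```

```bash
python3 look.py w2 0
python3 - <<'E'
from h import *
p,r=np.load("fit.npy");b=place(p,[-.105,.034,.104])[0]
s=env.sense();R=Ro.from_quat(s["tool_rot"]).as_matrix();print("bar in tool",(R.T@(b-s["eef_pos"])).round(4));print(Ro.from_matrix(R.T@pailR(p[2]+.015,40)).as_rotvec(degrees=True).round(1))
E
```

```text
t 4.45 p [ 0.3737 -0.3065  0.1589] f [ 0.17 -0.1  -0.45] gap 0.0162 q [-1.23  0.05 -0.66  0.84  0.73 -3.12]
bar in tool [0.0063 0.0036 0.0702]
[-0.2  1.7  0.4]
```

View pics/w2.png

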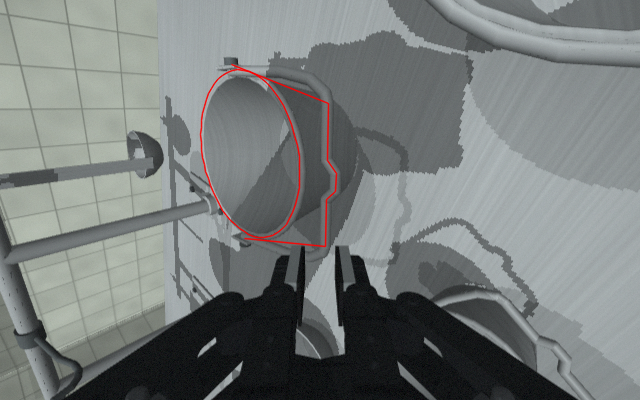

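```bash
python3 - <<'E'
import cv2
b=cv2.imread("pics/w2_raw.png")
cv2.imwrite("pics/c6.png",cv2.resize(b[50:270,190:370],None,fx=3,fy=3,interpolation=cv2.INTER_CUBIC))
E
python3 -c "
from h import *
s=st()"
```

```text
t 4.5 p [ 0.3747 -0.3072  0.1607] f [-0.2  -0.14  0.24] gap 0.0163 q [-1.23  0.05 -0.66  0.84  0.73 -3.12]
```

View pics/c6.png

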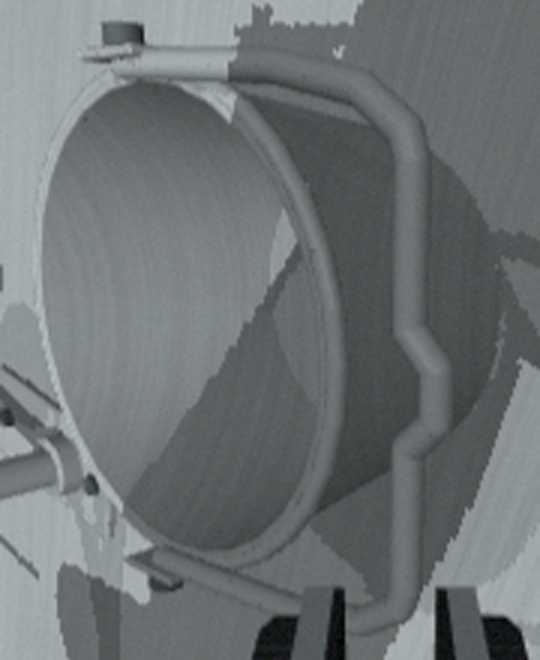

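Run:
```python
from h import *
p,r=np.load("fit.npy");b=place(p,[-.105,.034,.104])[0]
R=pailR(p[2]+.015,30)
go(b-.05*R[:,2],R,3,-.6)
```

```text
[-0.6,-0.0013,0.0011,0.0071,-0.1,3.9,0.1,-0.6,-0.0017,0.0011,0.007,-0.1,3.9,0.2,-0.6,-0.0022,0.0011,0.0068,-0.1,3.9,0.1]
```

{"name": "move_arm", "arguments": {"motion": [-0.6, -0.001, 0.001, 0.007, 0, 4, 0, -0.6, -0.002, 0.001, 0.007, 0, 4, 0, -0.6, -0.002, 0.001, 0.007, 0, 4, 0, -0.6, 0, 0, 0, 0, 0, 0]}}

```text
time_s: 4.83
eef_pos: [0.3911, -0.302, 0.1496]
tool_rot: [-0.154, 0.956, 0.035, 0.247]
ft_force: [0.4, 0.7, 0.3]
finger_gap: 0.0174
```

Run:
```python
from h import *
s=st();p,r=np.load("fit.npy");b=place(p,[-.105,.034,.104])[0]
R=pailR(p[2]+.015,30)
Rn=Ro.from_quat(s["tool_rot"]).as_matrix();print("bar in tool",(Rn.T@(b-s["eef_pos"])).round(4),Ro.from_matrix(Rn.T@R).as_rotvec(degrees=True).round(1))
go(b-.003*R[:,2],R,5,-.6)
```

```text
t 4.8333 p [ 0.3911 -0.302   0.1496] f [0.43 0.7  0.3 ] gap 0.0174 q [-1.07  0.03 -0.62  0.81  0.49 -2.93]
bar in tool [0.0003 0.0042 0.0519] [-0.7 -1.1 -0.1]
[-0.6,0.0001,0.0008,0.0098,-0.1,-0.2,0,-0.6,0.0001,0.0009,0.0098,-0.2,-0.2,0,-0.6,0.0001,0.0007,0.0098,-0.1,-0.2,-0.1,-0.6,0.0002,0.0008,0.0097,-0.1,-0.3,0,-0.6,0.0003,0.0008,0.0098,-0.2,-0.2,0]
```

{"name": "move_arm", "arguments": {"motion": [-0.6, 0, 0.001, 0.01, -0.1, 0, 0, -0.6, 0, 0.001, 0.01, -0.1, 0, 0, -0.6, 0, 0.001, 0.01, -0.1, 0, 0, -0.6, 0, 0.001, 0.009, -0.1, 0, 0, -0.6, 0, 0, 0.007, 0, 0, 0, -0.6, 0, 0, 0, 0, 0, 0]}}

```text
time_s: 5.33
eef_pos: [0.4147, -0.2958, 0.123]
tool_rot: [-0.155, 0.957, 0.032, 0.245]
ft_force: [-7.4, 4.7, 8.9]
finger_gap: 0.0172
```

```bash
python3 look.py w3 0
python3 - <<'E'
from h import *
p,r=np.load("fit.npy");b=place(p,[-.105,.034,.104])[0];s=st()
Rn=Ro.from_quat(s["tool_rot"]).as_matrix();print("bar in tool",(Rn.T@(b-s["eef_pos"])).round(4))
cv2.imwrite("pics/s3.png",cv2.resize(camera("side")[130:230,260:400,::-1],None,fx=5,fy=5,interpolation=cv2.INTER_CUBIC))
E
```

```text
t 5.3333 p [ 0.4147 -0.2958  0.123 ] f [-7.41  4.7   8.92] gap 0.0172 q [-1.01  0.07 -0.64  0.71  0.48 -2.86]
t 5.3833 p [ 0.4149 -0.2961  0.123 ] f [-16.14   3.25  18.06] gap 0.0174 q [-1.01  0.07 -0.64  0.71  0.48 -2.86]
bar in tool [0.0088 0.0059 0.0167]
```

View pics/w3.png

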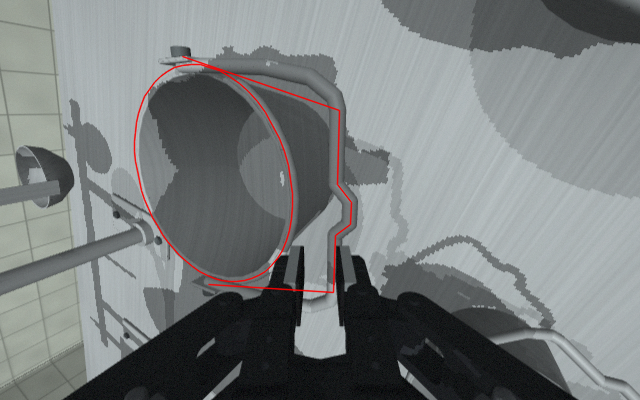

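View pics/s3.png

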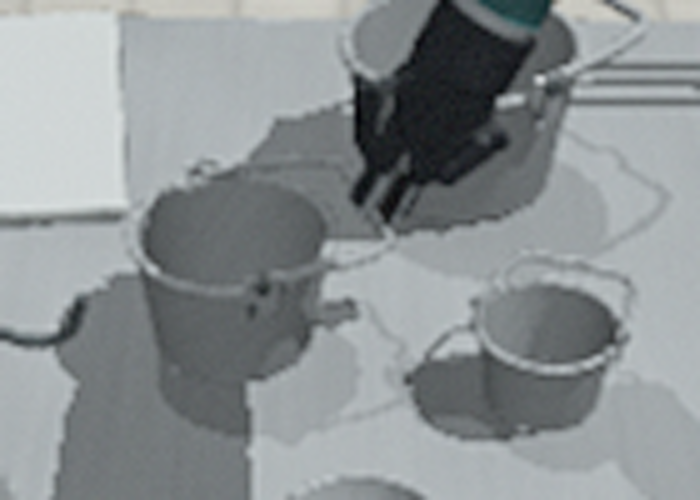

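The outer fingertip is pressing on the bar at about 24 N, so I back off.

{"name": "move_arm", "arguments": {"motion": [-0.6, 0, 0, -0.012, 0, 0, 0, -0.6, 0, 0, -0.012, 0, 0, 0, -0.6, 0, 0, -0.012, 0, 0, 0, -0.6, 0, 0, 0, 0, 0, 0]}}

```text
time_s: 5.77
eef_pos: [0.3989, -0.3016, 0.159]
tool_rot: [-0.155, 0.956, 0.03, 0.246]
ft_force: [0.8, 0.2, -0.2]
finger_gap: 0.0167
```

```bash
python3 look.py w4 0
python3 - <<'E'
from h import *
p,r=np.load("fit.npy");b=place(p,[-.105,.034,.104])[0];s=st()
R=pailR(p[2]+.015,30)
Rn=Ro.from_quat(s["tool_rot"]).as_matrix();print("bar in tool",(Rn.T@(b-s["eef_pos"])).round(4),Ro.from_matrix(Rn.T@R).as_rotvec(degrees=True).round(1))
im=cv2.imread("pics/w4.png");cv2.imwrite("pics/w4c.png",cv2.resize(im[30:330,100:400],None,fx=2,fy=2))
E
```

```text
t 5.7667 p [ 0.3989 -0.3016  0.159 ] f [ 0.81  0.2  -0.17] gap 0.0167 q [-1.05  0.02 -0.61  0.82  0.49 -2.91]
t 5.8167 p [ 0.3989 -0.3012  0.1582] f [ 1.21  0.78 -0.39] gap 0.0173 q [-1.05  0.02 -0.61  0.81  0.49 -2.91]
bar in tool [0.011  0.0065 0.0557] [-1.1 -1.3  0.2]
```

View pics/w4c.png

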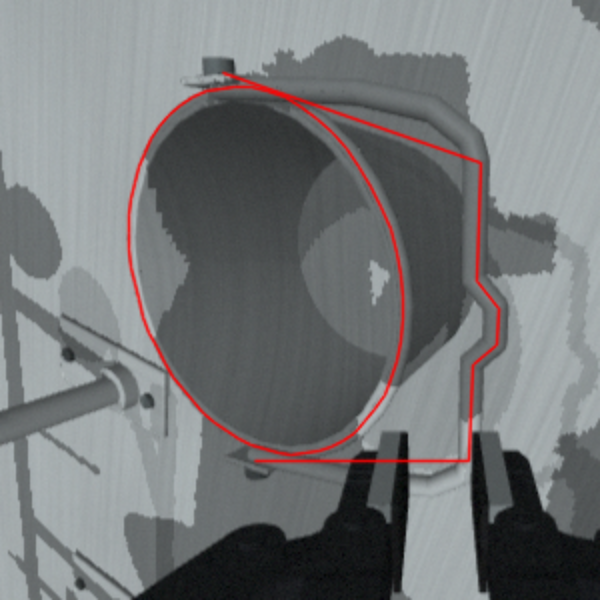

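{"name": "move_arm", "arguments": {"motion": [-0.6, 0.006, 0.004, 0, -0.5, -0.5, 0, -0.6, 0.005, 0.003, 0.01, -0.5, -0.5, 0, -0.6, 0, 0, 0.008, 0, 0, 0, -0.6, 0, 0, 0, 0, 0, 0]}}

```text
time_s: 6.15
eef_pos: [0.396, -0.2936, 0.1341]
tool_rot: [-0.157, 0.953, 0.041, 0.254]
ft_force: [0.1, -0.2, -0.7]
finger_gap: 0.0172
```

```bash
cat > bt.py <<'E'
from h import *
import sys
p,r=np.load("fit.npy");b=place(p,[-.105,.034,.104])[0];s=st()
R=pailR(p[2]+.015,float(sys.argv[1]))
Rn=Ro.from_quat(s["tool_rot"]).as_matrix();print("bar in tool",(Rn.T@(b-s["eef_pos"])).round(4),Ro.from_matrix(Rn.T@R).as_rotvec(degrees=True).round(1))
E
python3 look.py w5 0;python3 bt.py 30;python3 -c "
import cv2
im=cv2.imread('pics/w5_raw.png');cv2.imwrite('pics/w5c.png',cv2.resize(im[130:330,200:440],None,fx=3,fy=3))"
```

```text
t 6.15 p [ 0.396  -0.2936  0.1341] f [ 0.11 -0.18 -0.72] gap 0.0172 q [-1.06  0.05 -0.64  0.77  0.51 -2.93]
t 6.2 p [ 0.3957 -0.2933  0.1341] f [-0.67  0.73  0.26] gap 0.017 q [-1.06  0.05 -0.64  0.77  0.51 -2.93]
bar in tool [-0.0004 -0.0033  0.0349] [ 0.1 -0.2  0.2]
```

View pics/w5c.png

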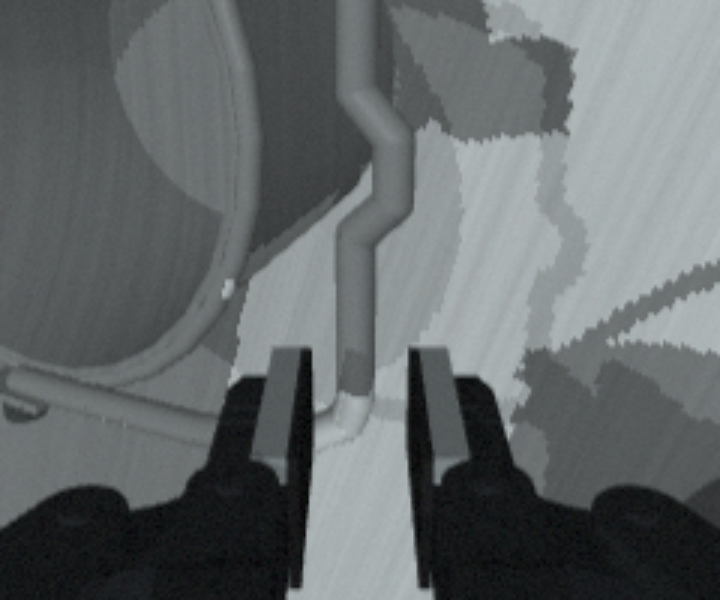

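{"name": "move_arm", "arguments": {"motion": [-0.6, 0, -0.004, 0.004, 0, 0, 0, -0.6, 0, 0, 0.006, 0, 0, 0, -0.6, 0, 0, 0.006, 0, 0, 0, -0.6, 0, 0, 0, 0, 0, 0]}}

```text
time_s: 6.53
eef_pos: [0.4053, -0.2937, 0.1172]
tool_rot: [-0.157, 0.954, 0.043, 0.253]
ft_force: [-0.7, -0.5, -0.5]
finger_gap: 0.0173
```

```bash
python3 bt.py 30
```

```text
t 6.5333 p [ 0.4053 -0.2937  0.1172] f [-0.69 -0.47 -0.49] gap 0.0173 q [-1.04  0.08 -0.65  0.73  0.51 -2.9 ]
bar in tool [-0.001   0.0002  0.0158] [ 0.3 -0.2  0.1]
```

{"name": "move_arm", "arguments": {"motion": [-0.6, -0.001, 0, 0.006, 0, 0, 0, -0.6, 0, 0, 0.006, 0, 0, 0, -0.6, 0, 0, 0, 0, 0, 0]}}

```text
time_s: 6.78
eef_pos: [0.4128, -0.2911, 0.1061]
tool_rot: [-0.157, 0.954, 0.043, 0.253]
ft_force: [0.1, 0.3, 0.1]
finger_gap: 0.0173
```

```bash
python3 bt.py 30; python3 look.py w6 0;python3 -c "
import cv2
im=cv2.imread('pics/w6_raw.png');cv2.imwrite('pics/w6c.png',cv2.resize(im[130:330,200:440],None,fx=3,fy=3))"
```

```text
t 6.7833 p [ 0.4128 -0.2911  0.1061] f [0.13 0.27 0.1 ] gap 0.0173 q [-1.02  0.1  -0.66  0.69  0.51 -2.89]
bar in tool [0.0004 0.0002 0.0022] [ 0.3 -0.2  0.1]
t 6.7833 p [ 0.4128 -0.2911  0.1061] f [0.13 0.27 0.1 ] gap 0.0173 q [-1.02  0.1  -0.66  0.69  0.51 -2.89]
```

View pics/w6c.png

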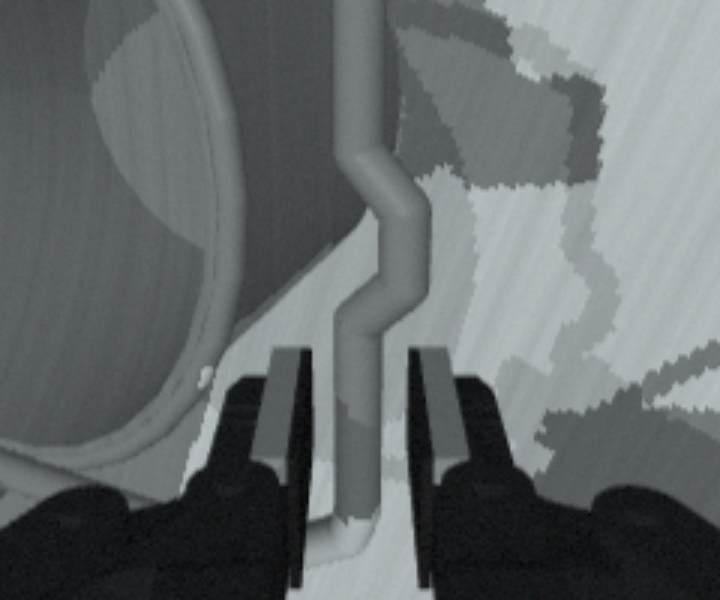

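```bash
cat > swing.py <<'E'
from h import *
import sys
p,r=np.load("fit.npy")
a,b,n=float(sys.argv[1]),float(sys.argv[2]),int(sys.argv[3])
def tgt(f):
    tilt=min(30,max(0,90-f));f=np.radians(f)
    B=place(p,[-.105*np.cos(f),.034,.104+.105*np.sin(f)])[0]
    R=pailR(p[2]+.015,tilt);return B-R@[.0046,0,.002],R
s=st();Rn=Ro.from_quat(s["tool_rot"]).as_matrix()
for f in(a,b):
    T=tgt(f);print(f,"err tool",(Rn.T@(T[0]-s["eef_pos"])).round(4))
rows([tgt(a+(b-a)*i/n) for i in range(1,n+1)],-.6)
E
python3 swing.py 0 25 8
```

```text
t 6.8333 p [ 0.4128 -0.2913  0.1064] f [-0.47  0.33  0.48] gap 0.0172 q [-1.02  0.1  -0.66  0.69  0.51 -2.89]
0.0 err tool [-0.0041  0.0003  0.0005]
25.0 err tool [-0.0347  0.0003 -0.0331]
[-0.6,-0.0071,0.0003,-0.0044,0.3,-0.2,0.1,-0.6,-0.0032,0,-0.0047,0,0,0,-0.6,-0.0035,0,-0.0045,0,0,0,-0.6,-0.0038,0,-0.0043,0,0,0,-0.6,-0.004,0,-0.0042,0,0,0,-0.6,-0.0042,-0.0001,-0.0038,0,0,0,-0.6,-0.0044,0,-0.0037,0,0,0,-0.6,-0.0046,0,-0.0034,0,0,0]
```

{"name": "move_arm", "arguments": {"motion": [-0.6, -0.005, 0, -0.003, 0, 0, 0, -0.6, -0.004, 0, -0.005, 0, 0, 0, -0.6, -0.004, 0, -0.005, 0, 0, 0, -0.6, -0.004, 0, -0.004, 0, 0, 0, -0.6, -0.004, 0, -0.004, 0, 0, 0, -0.6, -0.004, 0, -0.004, 0, 0, 0]}}

```text
time_s: 7.33
eef_pos: [0.4192, -0.2874, 0.1417]
tool_rot: [-0.156, 0.955, 0.044, 0.249]
ft_force: [-3.1, -0.4, -0.7]
finger_gap: 0.0171
```

```bash
python3 swing.py 20 40 6; python3 look.py w7 0.35
```

```text
t 7.3333 p [ 0.4192 -0.2874  0.1417] f [-3.14 -0.39 -0.7 ] gap 0.0171 q [-1.    0.05 -0.61  0.77  0.5  -2.86]
20.0 err tool [-0.0035 -0.0014 -0.0006]
40.0 err tool [-0.0349 -0.0015 -0.0192]
[-0.6,-0.0083,-0.0014,-0.0044,0.4,-0.7,-0.1,-0.6,-0.005,0,-0.0035,0,0,0,-0.6,-0.0052,-0.0001,-0.0032,0,0,0,-0.6,-0.0054,0,-0.0029,0,0,0,-0.6,-0.0055,-0.0001,-0.0026,0,0,0,-0.6,-0.0057,0,-0.0022,0,0,0]
t 7.3333 p [ 0.4192 -0.2874  0.1417] f [-3.14 -0.39 -0.7 ] gap 0.0171 q [-1.    0.05 -0.61  0.77  0.5  -2.86]
```

View pics/w7.png

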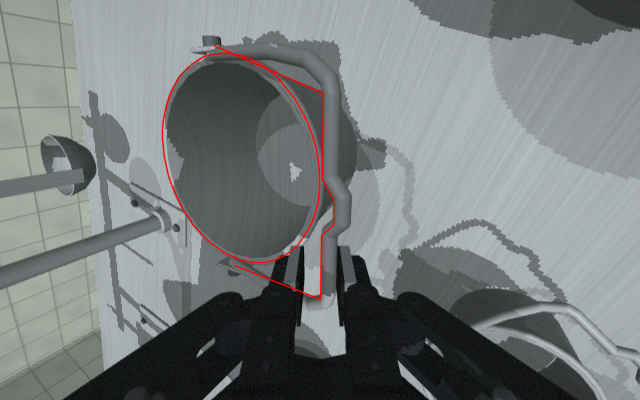

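Run:
```python
from h import *
im=cv2.imread('pics/w7_raw.png');cv2.imwrite('pics/w7c.png',cv2.resize(im[130:330,200:440],None,fx=3,fy=3))
cv2.imwrite("pics/s7.png",cv2.resize(camera("side")[130:230,260:400,::-1],None,fx=5,fy=5,interpolation=cv2.INTER_CUBIC))
```

```text
(no output)
```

View pics/w7c.png

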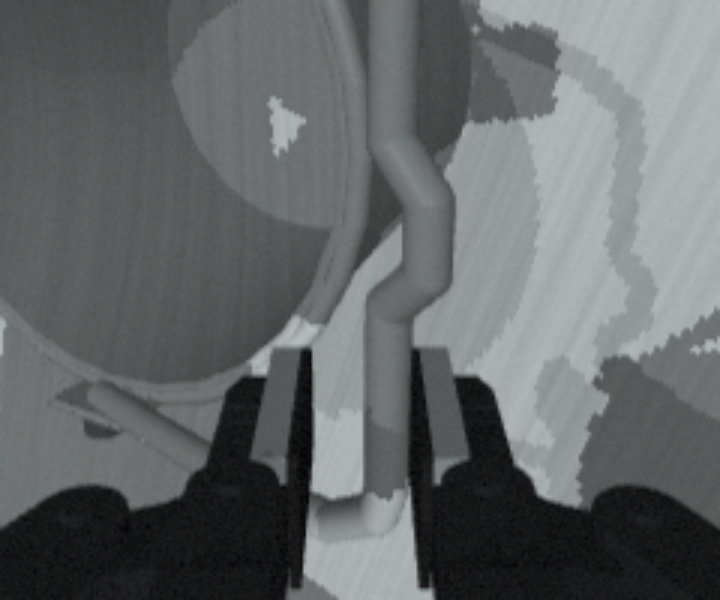

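View pics/s7.png

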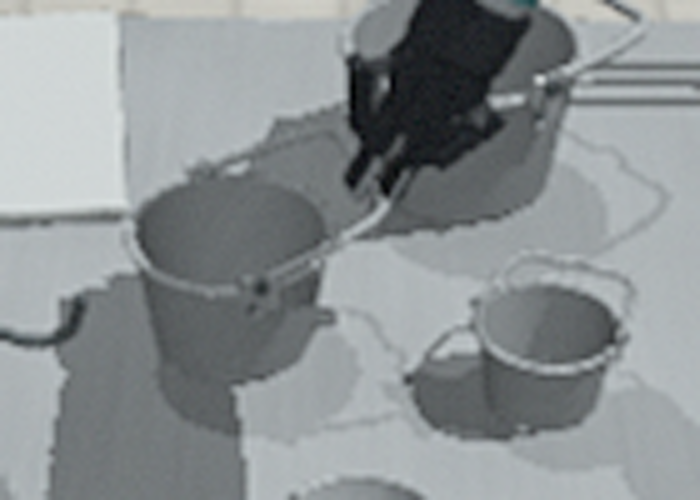

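The bail is raised about 18° and rides on the outer finger. The pail has not moved: its rim is at the same pixels in the side view. I continue.

{"name": "move_arm", "arguments": {"motion": [-0.6, -0.006, -0.001, -0.003, 0, 0, 0, -0.6, -0.005, 0, -0.004, 0, 0, 0, -0.6, -0.005, 0, -0.003, 0, 0, 0, -0.6, -0.005, 0, -0.003, 0, 0, 0, -0.6, -0.006, 0, -0.003, 0, 0, 0, -0.6, -0.006, 0, -0.002, 0, 0, 0]}}

```text
time_s: 7.93
eef_pos: [0.4406, -0.2818, 0.177]
tool_rot: [-0.156, 0.954, 0.044, 0.251]
ft_force: [-1.3, -1.2, 0.9]
finger_gap: 0.0173
```

```bash
python3 swing.py 38 60 6
```

```text
t 7.9333 p [ 0.4406 -0.2818  0.177 ] f [-1.25 -1.24  0.87] gap 0.0173 q [-0.95  0.03 -0.56  0.83  0.49 -2.81]
38.0 err tool [ 0.005  -0.0002  0.0021]
60.0 err tool [-0.0343 -0.0005 -0.0059]
[-0.6,-0.0013,-0.0002,-0.0002,0.3,-0.5,-0.1,-0.6,-0.0065,-0.0001,-0.0019,0,0,0,-0.6,-0.0065,-0.0001,-0.0015,0,0,0,-0.6,-0.0066,0,-0.0011,0,0,0,-0.6,-0.0067,-0.0001,-0.0007,0,0,0,-0.6,-0.0067,-0.0001,-0.0002,0,0,0]
```

{"name": "move_arm", "arguments": {"motion": [-0.6, -0.003, 0, 0, 0, -0.4, 0, -0.6, -0.006, 0, -0.001, 0, 0, 0, -0.6, -0.006, 0, -0.001, 0, 0, 0, -0.6, -0.006, 0, -0.001, 0, 0, 0, -0.6, -0.006, 0, -0.001, 0, 0, 0, -0.6, -0.006, 0, 0, 0, 0, 0]}}

```text
time_s: 8.43
eef_pos: [0.4704, -0.2729, 0.2008]
tool_rot: [-0.157, 0.953, 0.044, 0.256]
ft_force: [-0.1, -0.5, -0.0]
finger_gap: 0.0171
```

```bash
python3 swing.py 60 88 9; python3 -c "
from h import *
cv2.imwrite('pics/s8.png',cv2.resize(camera('side')[110:230,260:400,::-1],None,fx=5,fy=5,interpolation=cv2.INTER_CUBIC))"
```

```text
t 8.4333 p [ 0.4704 -0.2729  0.2008] f [-0.09 -0.5  -0.04] gap 0.0171 q [-0.89  0.02 -0.51  0.84  0.49 -2.74]
60.0 err tool [ 0.0045  0.0005 -0.0005]
88.0 err tool [-0.0451 -0.0004  0.0143]
[-0.6,-0.0013,0.0004,-0.0001,0.2,3.3,0.1,-0.6,-0.0058,-0.0001,0.0004,0,3.1,0,-0.6,-0.0058,-0.0001,0.0005,0,3.1,0,-0.6,-0.0058,-0.0001,0.0004,0,3.1,0,-0.6,-0.0058,0,0.0004,0,3.1,0,-0.6,-0.0058,-0.0001,0.0004,0,3.1,0,-0.6,-0.0058,-0.0001,0.0004,0,3.1,0,-0.6,-0.0058,-0.0001,0.0004,0,3.1,0,-0.6,-0.0058,-0.0001,0.0004,0,3.1,0]
```

View pics/s8.png

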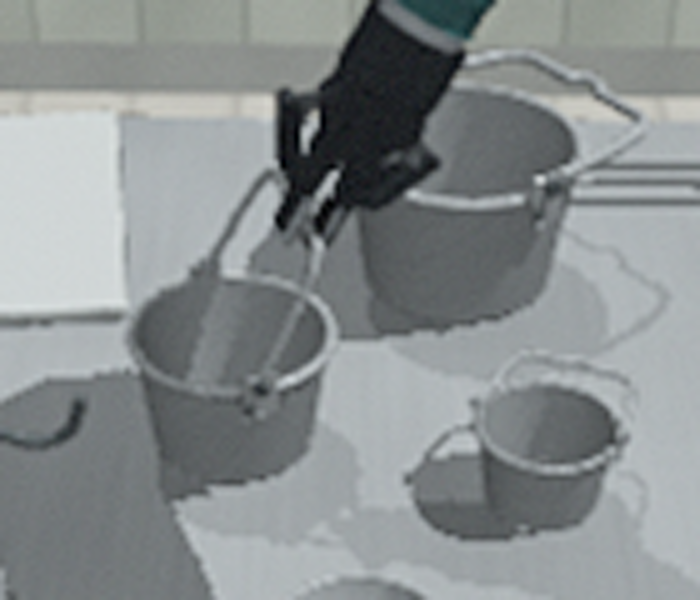

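{"name": "move_arm", "arguments": {"motion": [-0.6, -0.001, 0, 0, 0, 3.3, 0, -0.6, -0.005, 0, 0, 0, 3.1, 0, -0.6, -0.005, 0, 0, 0, 3.1, 0, -0.6, -0.005, 0, 0, 0, 3.1, 0, -0.6, -0.005, 0, 0, 0, 3.1, 0, -0.6, -0.005, 0, 0, 0, 3.1, 0, -0.6, -0.005, 0, 0, 0, 3.1, 0, -0.6, -0.005, 0, 0, 0, 3.1, 0, -0.6, -0.002, 0, 0, 0, 2, 0]}}

```text
time_s: 9.23
eef_pos: [0.5076, -0.2593, 0.2129]
tool_rot: [-0.162, 0.987, 0.004, 0.018]
ft_force: [0.3, -0.4, 0.2]
finger_gap: 0.017
```

```bash
python3 swing.py 82 88 3; python3 look.py w9 1.5
```

```text
t 9.2333 p [ 0.5076 -0.2593  0.2129] f [ 0.28 -0.42  0.15] gap 0.017 q [-0.6   0.18 -0.21  1.15  0.03 -2.5 ]
82.0 err tool [ 0.0046 -0.0011  0.0022]
88.0 err tool [-0.0066 -0.0013  0.0021]
[-0.6,0.0009,-0.0012,0.002,0.1,-3.9,0.1,-0.6,-0.0037,-0.0001,0.0002,0,2,0,-0.6,-0.0038,0,0.0002,0,2,0]
t 9.2333 p [ 0.5076 -0.2593  0.2129] f [ 0.28 -0.42  0.15] gap 0.017 q [-0.6   0.18 -0.21  1.15  0.03 -2.5 ]
```

View pics/w9.png

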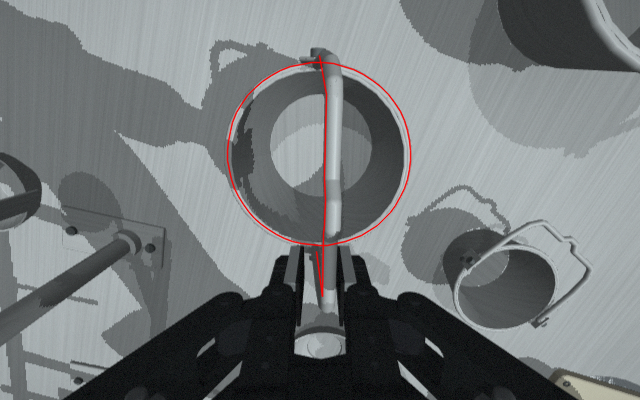

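Run:
```python
from h import *
p,r=np.load("fit.npy");s=env.sense();Rn=Ro.from_quat(s["tool_rot"]).as_matrix()
T=place(p,[0,.034,.209-.004])[0];print(T,(Rn.T@(T-s["eef_pos"])).round(4),Ro.from_matrix(Rn.T@pailR(p[2]+.015)).as_rotvec(degrees=True).round(1))
```

```text
[ 0.51350476 -0.25878376  0.205     ] [-0.0044 -0.0011  0.008 ] [0.1 2.1 0.2]
```

{"name": "move_arm", "arguments": {"motion": [-0.6, -0.003, 0, 0.003, 0, 1, 0, -0.6, -0.002, 0, 0.003, 0, 1, 0, -0.6, 0, 0, 0.002, 0, 0, 0, -0.6, 0, 0, 0, 0, 0, 0]}}

```text
time_s: 9.62
eef_pos: [0.5149, -0.2565, 0.2036]
tool_rot: [-0.164, 0.987, 0.001, 0.001]
ft_force: [0.2, 0.6, -0.6]
finger_gap: 0.0172
```

Run:
```python
from h import *
p,r=np.load("fit.npy");s=st();Rn=Ro.from_quat(s["tool_rot"]).as_matrix()
T=place(p,[0,.034,.209-.004])[0];print(T,(Rn.T@(T-s["eef_pos"])).round(4),Ro.from_matrix(Rn.T@pailR(p[2]+.015)).as_rotvec(degrees=True).round(1))
cv2.imwrite('pics/s9.png',cv2.resize(camera('side')[110:230,260:400,::-1],None,fx=5,fy=5,interpolation=cv2.INTER_CUBIC))
```

```text
t 9.6167 p [ 0.5149 -0.2565  0.2036] f [ 0.24  0.63 -0.55] gap 0.0172 q [-0.58  0.21 -0.2   1.16  0.   -2.48]
[ 0.51350476 -0.25878376  0.205     ] [ 0.0021 -0.0017 -0.0014] [0.1 0.1 0.3]
```

View pics/s9.png

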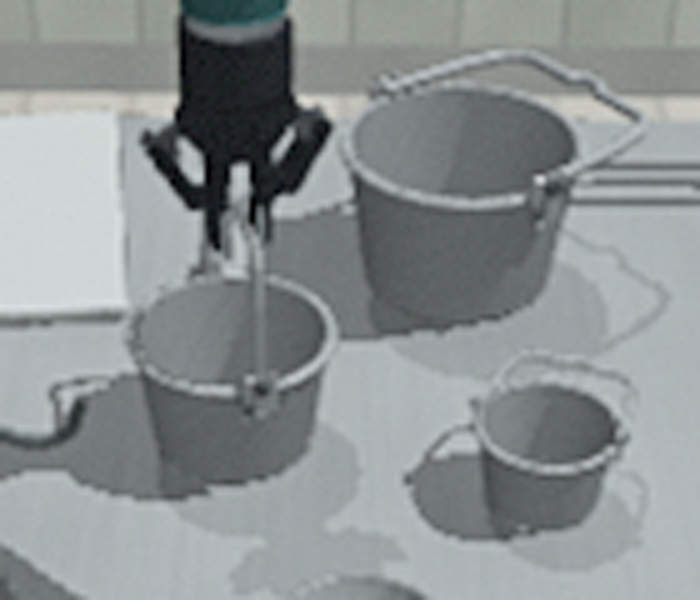

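The bail stands upright and the pail is unmoved. I close gently.

{"name": "move_arm", "arguments": {"motion": [-0.6, 0.002, -0.002, 0, 0, 0, 0, -0.7, 0, 0, 0, 0, 0, 0, -0.78, 0, 0, 0, 0, 0, 0, -0.85, 0, 0, 0, 0, 0, 0, -1, 0, 0, 0, 0, 0, 0, -1, 0, 0, 0, 0, 0, 0, -1, 0, 0, 0, 0, 0, 0], "squeeze": 20}}

```text
time_s: 10.25
eef_pos: [0.5114, -0.2598, 0.2035]
tool_rot: [-0.162, 0.987, 0.002, 0.001]
ft_force: [0.4, 0.0, -1.4]
finger_gap: 0.007
```

```bash
python3 look.py w10 1.57; python3 -c "
import cv2
im=cv2.imread('pics/w10.png');cv2.imwrite('pics/w10c.png',cv2.resize(im[30:330,180:480],None,fx=2,fy=2))"
```

```text
t 10.25 p [ 0.5114 -0.2598  0.2035] f [ 0.37  0.   -1.45] gap 0.007 q [-0.58  0.21 -0.2   1.16  0.   -2.48]
```

View pics/w10c.png

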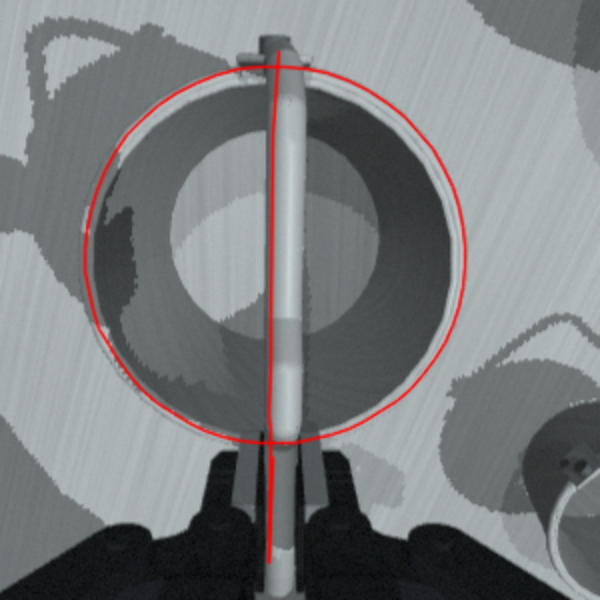

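{"name": "move_arm", "arguments": {"motion": [-1, 0, 0, 0, 0, 0, 0, -1, 0, 0, 0, 0, 0, 0, -1, 0, 0, 0, 0, 0, 0, -1, 0, 0, -0.003, 0, 0, 0, -1, 0, 0, -0.004, 0, 0, 0, -1, 0, 0, -0.006, 0, 0, 0, -1, 0, 0, -0.006, 0, 0, 0, -1, 0, 0, -0.006, 0, 0, 0, -1, 0, 0, -0.003, 0, 0, 0, -1, 0, 0, 0, 0, 0, 0], "squeeze": 90}}

```text
time_s: 11.13
eef_pos: [0.5061, -0.2561, 0.2265]
tool_rot: [-0.162, 0.987, 0.008, -0.005]
ft_force: [1.1, -0.7, -8.1]
finger_gap: 0.0049
```

```bash
python3 look.py w11 1.57; python3 -c "
from h import *
cv2.imwrite('pics/s11.png',cv2.resize(camera('side')[90:230,220:400,::-1],None,fx=4,fy=4,interpolation=cv2.INTER_CUBIC))
cv2.imwrite('pics/sc11.png',cv2.resize(camera('scene')[130:280,170:370,::-1],None,fx=4,fy=4,interpolation=cv2.INTER_CUBIC))"
```

```text
t 11.1333 p [ 0.5061 -0.2561  0.2265] f [ 1.14 -0.7  -8.06] gap 0.0049 q [-0.58  0.2  -0.17  1.23  0.01 -2.48]
```

View pics/w11.png

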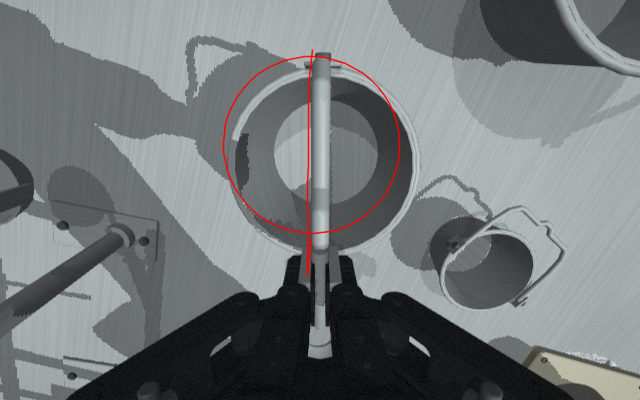

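View pics/s11.png

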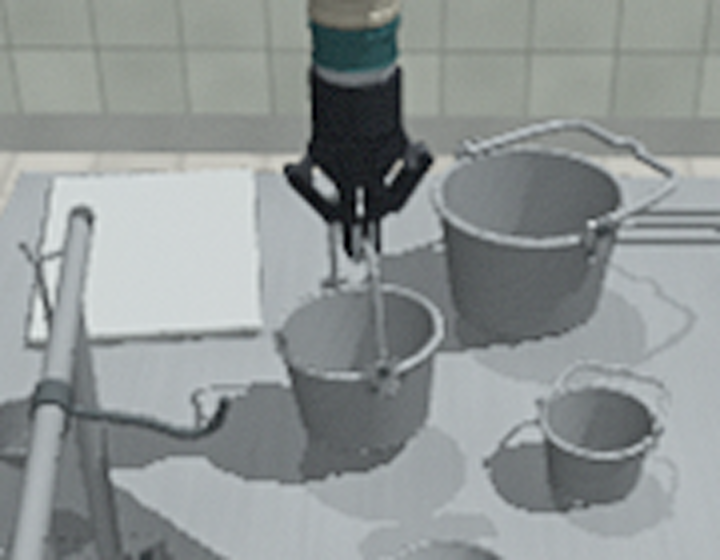

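View pics/sc11.png

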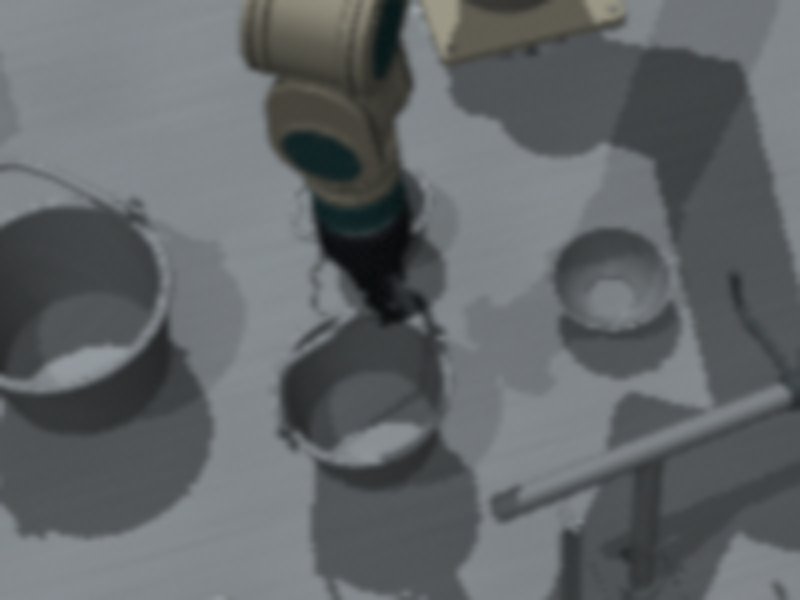

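The pail is lifted with about 7–8 N on the wrist, nearly level. I carry it to a point in front of the hook, raised.

```bash
cat > carry.py <<'E'
from h import *
import sys
p,r=np.load("fit.npy");dx,z,n=float(sys.argv[1]),float(sys.argv[2]),int(sys.argv[3])
s=st();P=s["eef_pos"];R0=Ro.from_quat(s["tool_rot"])
T=place(r,[dx,.034,0])[0];T[2]=z;Rt=Ro.from_matrix(pailR(r[2]))
D=(Rt*R0.inv()).as_rotvec();print("T",T,"turn",np.degrees(D).round(1),"d tool",(R0.as_matrix().T@(T-P)).round(4))
if n:
  P_,R_=None,None;W=[]
  for i in range(1,n+1):
    f=i/n;h=3*f*f-2*f**3;W.append((P+(T-P)*h,(Ro.from_rotvec(D*h)*R0).as_matrix()))
  for a in range(0,n,12):P_,R_=rows(W[a:a+12],-1,P=P_,R=R_)
E
python3 carry.py -.12 .31 24
```

```text
t 11.2833 p [ 0.5059 -0.256   0.2257] f [-0.22  0.43 -7.45] gap 0.0047 q [-0.58  0.2  -0.17  1.22  0.   -2.48]
T [0.49117463 0.05091749 0.31      ] turn [ -0.9  -0.7 -13.1] d tool [-0.0836  0.2971 -0.0794]
[-1,-0.0004,0.0015,-0.0004,0,0,0.1,-1,-0.0012,0.0043,-0.0012,0,0,0.2,-1,-0.0019,0.007,-0.0018,0,0,0.3,-1,-0.0026,0.0092,-0.0025,0.1,0,0.4,-1,-0.0029,0.0114,-0.003,0,-0.1,0.5,-1,-0.0034,0.0132,-0.0035,0.1,0,0.5,-1,-0.0036,0.0148,-0.004,0,0,0.7,-1,-0.0037,0.0161,-0.0043,0.1,-0.1,0.7,-1,-0.0038,0.0172,-0.0046,0,0,0.7,-1,-0.0038,0.018,-0.0049,0.1,0,0.8,-1,-0.0035,0.0186,-0.005,0,-0.1,0.8,-1,-0.0034,0.019,-0.005,0.1,0,0.8]
[-1,-0.0031,0.0189,-0.0051,0.1,0,0.8,-1,-0.0028,0.0187,-0.0051,0,-0.1,0.8,-1,-0.0025,0.0183,-0.0049,0.1,0,0.8,-1,-0.0021,0.0174,-0.0047,0.1,0,0.8,-1,-0.0018,0.0164,-0.0045,0,-0.1,0.7,-1,-0.0015,0.0151,-0.0041,0.1,0,0.6,-1,-0.0011,0.0135,-0.0037,0,0,0.6,-1,-0.0009,0.0117,-0.0032,0,-0.1,0.5,-1,-0.0006,0.0096,-0.0026,0.1,0,0.4,-1,-0.0004,0.0071,-0.0019,0,0,0.3,-1,-0.0003,0.0045,-0.0012,0,0,0.2,-1,-0.0001,0.0015,-0.0005,0,0,0.1]
```

{"name": "move_arm", "arguments": {"motion": [-1, 0, 0.002, -0.003, 0, 0, 0, -1, -0.001, 0.004, -0.006, 0, 0, 0, -1, -0.002, 0.007, -0.008, 0, 0, 0.4, -1, -0.003, 0.009, -0.009, 0, 0, 0.4, -1, -0.003, 0.011, -0.009, 0, 0, 0.5, -1, -0.003, 0.013, -0.009, 0, 0, 0.5, -1, -0.004, 0.015, -0.009, 0, 0, 0.7, -1, -0.004, 0.016, -0.008, 0, 0, 0.7, -1, -0.004, 0.017, -0.007, 0, 0, 0.7, -1, -0.004, 0.018, -0.006, 0, 0, 0.8, -1, -0.004, 0.018, -0.004, 0, 0, 0.8, -1, -0.003, 0.018, -0.002, 0, 0, 0.8], "squeeze": 90}}

```text
time_s: 12.28
eef_pos: [0.5002, -0.0942, 0.321]
tool_rot: [-0.102, 0.995, 0.008, -0.002]
ft_force: [0.6, -0.5, -8.0]
finger_gap: 0.0052
```

```bash
python3 carry.py -.12 .31 0
```

```text
t 12.2833 p [ 0.5002 -0.0942  0.321 ] f [ 0.55 -0.49 -8.01] gap 0.0052 q [-0.32  0.04 -0.14  1.39  0.01 -2.1 ]
T [0.49117463 0.05091749 0.31      ] turn [-0.9 -0.3 -6.1] d tool [-0.0207  0.1438  0.0133]
```

{"name": "move_arm", "arguments": {"motion": [-1, -0.003, 0.018, 0, 0, 0, 0.8, -1, -0.003, 0.018, 0.001, 0, 0, 0.8, -1, -0.003, 0.018, 0.001, 0, 0, 0.8, -1, -0.002, 0.017, 0.001, 0, 0, 0.8, -1, -0.002, 0.016, 0.001, 0, 0, 0.7, -1, -0.001, 0.014, 0.001, 0, 0, 0.6, -1, -0.001, 0.012, 0.001, 0, 0, 0.5, -1, 0, 0.009, 0.001, 0, 0, 0.4, -1, 0, 0.006, 0, 0, 0, 0.3, -1, 0, 0.004, 0, 0, 0, 0.2, -1, 0, 0, 0, 0, 0, 0]}}

```text
time_s: 13.2
eef_pos: [0.4897, 0.0593, 0.3318]
tool_rot: [-0.052, 0.999, 0.011, 0.006]
ft_force: [0.1, 0.0, -7.2]
finger_gap: 0.005
```

```bash
python3 carry.py -.12 .31 0; python3 look.py w12 -10;python3 -c "
from h import *
cv2.imwrite('pics/s12r.png',camera('side')[:,:,::-1])
cv2.imwrite('pics/sc12r.png',camera('scene')[:,:,::-1])
im=cv2.imread('pics/s12r.png');cv2.imwrite('pics/s12.png',cv2.resize(im[90:250,200:400],None,fx=4,fy=4,interpolation=cv2.INTER_CUBIC))
im=cv2.imread('pics/sc12r.png');cv2.imwrite('pics/sc12.png',cv2.resize(im[130:280,270:470],None,fx=4,fy=4,interpolation=cv2.INTER_CUBIC))"
```

```text
t 13.2 p [0.4897 0.0593 0.3318] f [ 0.09  0.01 -7.16] gap 0.005 q [-0.02 -0.   -0.17  1.39  0.02 -1.7 ]
T [0.49117463 0.05091749 0.31      ] turn [-1.3  0.7 -0.4] d tool [-0.0003 -0.009   0.0216]
t 13.2 p [0.4897 0.0593 0.3318] f [ 0.09  0.01 -7.16] gap 0.005 q [-0.02 -0.   -0.17  1.39  0.02 -1.7 ]
```

View pics/w12.png

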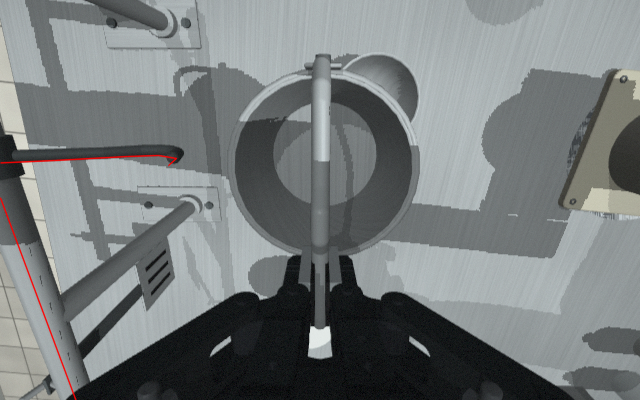

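View pics/s12.png

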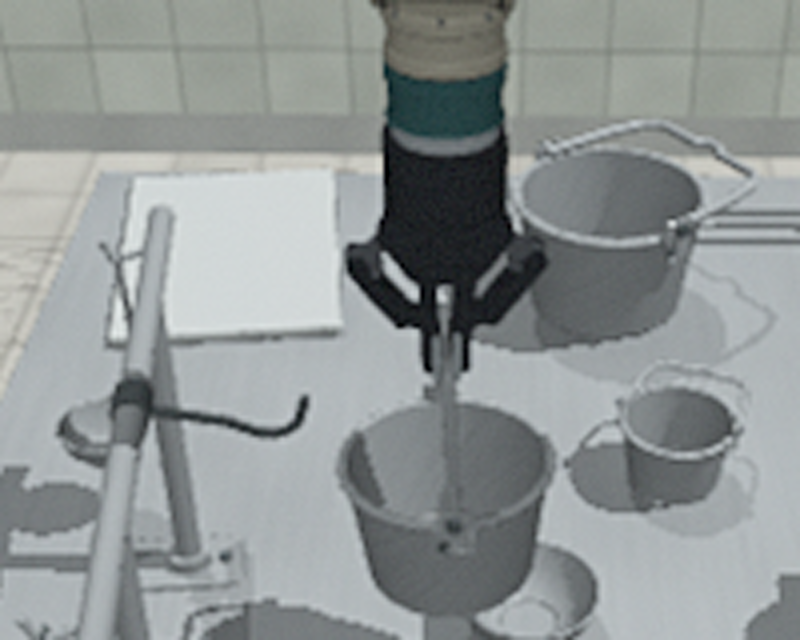

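View pics/sc12.png

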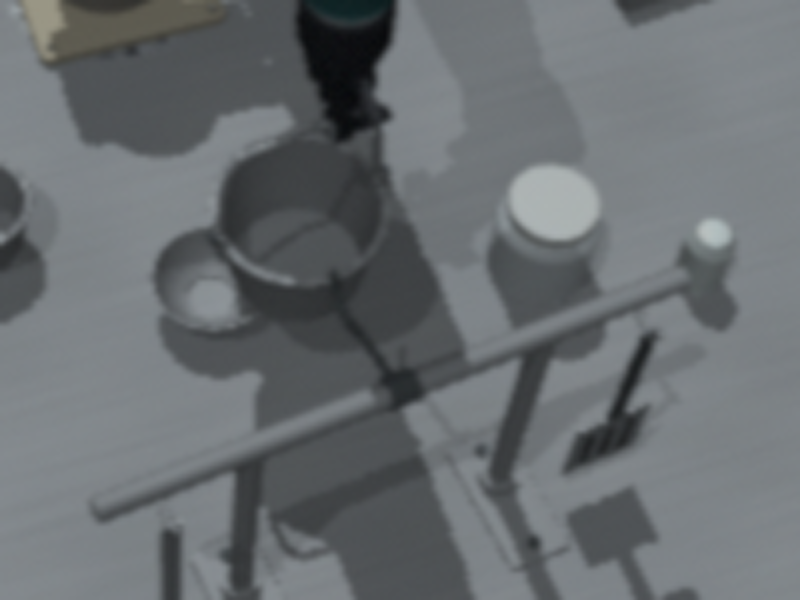

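Run:
```python
from h import *
import pickle
k=pickle.load(open("pics/w12.pkl","rb"));p,r=np.load("fit.npy");s=env.sense()
im=cv2.imread("pics/w12.png");
R=Ro.from_quat(s["tool_rot"]).as_matrix()
K=s["eef_pos"]+R@[0,-.034,-.013];print("kink px",proj(k,K),"world",K)
print("hook model px",proj(k,place(r,hookpts())).round(1).tolist())
cv2.circle(im,tuple(np.round(proj(k,K)[0]).astype(int)),3,(0,255,0),1)
cv2.imwrite("pics/w12c.png",cv2.resize(im[60:260,0:240],None,fx=3,fy=3,interpolation=cv2.INTER_CUBIC))
cv2.imwrite("pics/w12d.png",cv2.resize(im[60:260,220:420],None,fx=3,fy=3,interpolation=cv2.INTER_CUBIC))
```

```text
kink px [[318.28593492 219.19082246]] world [0.4934821  0.02381464 0.34370776]
hook model px [[-12.9, 162.5], [54.0, 159.9], [126.6, 156.3], [158.5, 155.0], [175.5, 157.5], [167.9, 164.6]]
```

View pics/w12c.png

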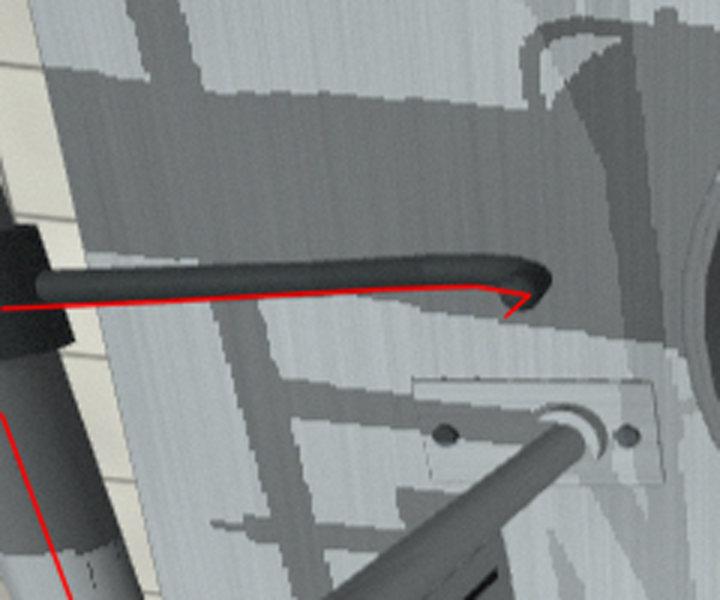

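View pics/w12d.png

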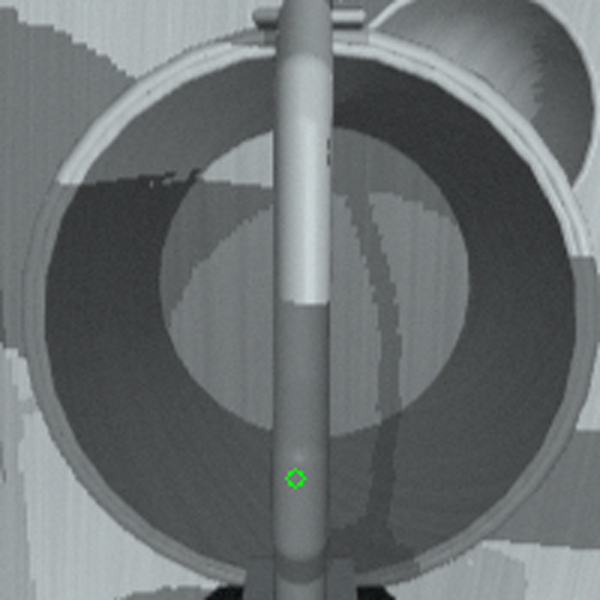

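```bash
python3 - <<'E'
from h import *
p,r=np.load("fit.npy");r[:2]=place(r,[-.001,-.0036,0])[0][:2];np.save("fit.npy",np.array([p,r]));print(r)
E
sed -i 's/\[dx,.034,0\]/[dx,.031,0]/' carry.py
python3 carry.py -.03 .302 9;python3 carry.py 0 .302 0
```

```text
[0.61327871 0.02512305 0.09785102]
t 13.35 p [0.4901 0.0579 0.3314] f [ 0.28 -0.69 -7.54] gap 0.0052 q [-0.03 -0.   -0.17  1.39  0.02 -1.7 ]
T [0.58039368 0.05304391 0.302     ] turn [-1.2  0.7 -0.3] d tool [-0.0889 -0.0147  0.0303]
[-1,-0.003,-0.0005,0.001,0,0,0,-1,-0.0082,-0.0014,0.0028,0.1,0.1,0,-1,-0.0119,-0.0019,0.004,0.2,0.1,0.1,-1,-0.014,-0.0023,0.0048,0.2,0.1,0,-1,-0.0148,-0.0023,0.005,0.2,0.1,0.1,-1,-0.014,-0.0022,0.0047,0.1,0.2,0,-1,-0.0119,-0.0019,0.0039,0.2,0.1,0.1,-1,-0.0082,-0.0013,0.0027,0.1,0,0,-1,-0.0031,-0.0004,0.001,0,0.1,0]
t 13.35 p [0.4901 0.0579 0.3314] f [ 0.28 -0.69 -7.54] gap 0.0052 q [-0.03 -0.   -0.17  1.39  0.02 -1.7 ]
T [0.61025017 0.05597476 0.302     ] turn [-1.2  0.7 -0.3] d tool [-0.1189 -0.0148  0.0307]
```

{"name": "move_arm", "arguments": {"motion": [-1, -0.003, 0, 0.001, 0, 0, 0, -1, -0.006, -0.001, 0.002, 0.2, 0.1, 0, -1, -0.009, -0.002, 0.002, 0.2, 0.1, 0, -1, -0.01, -0.002, 0.003, 0.2, 0.1, 0, -1, -0.011, -0.002, 0.003, 0.2, 0.1, 0, -1, -0.011, -0.002, 0.003, 0.2, 0.1, 0, -1, -0.011, -0.002, 0.003, 0.2, 0.1, 0, -1, -0.01, -0.002, 0.003, 0, 0, 0, -1, -0.008, -0.001, 0.002, 0, 0, 0, -1, -0.006, 0, 0.001, 0, 0, 0, -1, -0.003, 0, 0, 0, 0, 0, -1, 0, 0, 0, 0, 0, 0]}}

```text
time_s: 14.35
eef_pos: [0.5926, 0.0492, 0.3025]
tool_rot: [-0.049, 0.999, -0.002, 0.0]
ft_force: [0.4, -1.3, -6.8]
finger_gap: 0.0051
```

```bash
python3 carry.py 0 .302 0;python3 look.py w13 -10; python3 -c "
import cv2
im=cv2.imread('pics/w13.png');cv2.imwrite('pics/w13c.png',cv2.resize(im[60:300,150:450],None,fx=2.5,fy=2.5))"
```

```text
t 14.35 p [0.5926 0.0492 0.3025] f [ 0.41 -1.34 -6.8 ] gap 0.0051 q [-0.02  0.2  -0.01  1.37 -0.   -1.69]
T [0.61025017 0.05597476 0.302     ] turn [0.2 0.  0. ] d tool [-0.0183  0.005   0.0004]
t 14.35 p [0.5926 0.0492 0.3025] f [ 0.41 -1.34 -6.8 ] gap 0.0051 q [-0.02  0.2  -0.01  1.37 -0.   -1.69]
```

View pics/w13c.png

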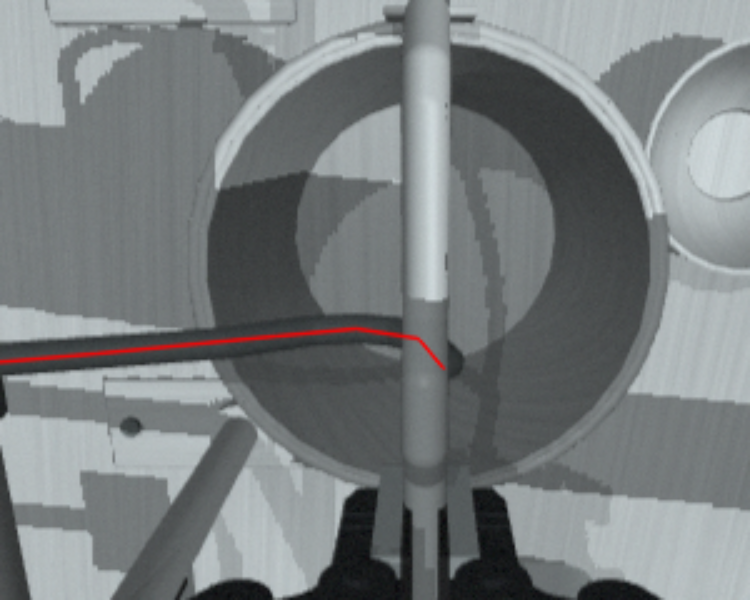

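{"name": "move_arm", "arguments": {"motion": [-1, -0.003, 0.001, 0, 0, 0, 0, -1, -0.005, 0.002, 0, 0, 0, 0, -1, -0.005, 0.002, 0, 0, 0, 0, -1, -0.004, 0, 0, 0, 0, 0, -1, -0.001, 0, 0, 0, 0, 0, -1, 0, 0, 0, 0, 0, 0]}}

```text
time_s: 14.9
eef_pos: [0.6098, 0.0572, 0.3038]
tool_rot: [-0.049, 0.999, -0.002, 0.0]
ft_force: [0.7, -0.2, -7.8]
finger_gap: 0.0049
```

```bash
python3 carry.py 0 .26 0
```

```text
t 14.9 p [0.6098 0.0572 0.3038] f [ 0.7  -0.22 -7.82] gap 0.0049 q [-0.01  0.23  0.04  1.38 -0.   -1.68]
T [0.61025017 0.05597476 0.26      ] turn [ 0.2  0.  -0. ] d tool [-0.0003 -0.0011  0.0438]
```

{"name": "move_arm", "arguments": {"motion": [-1, 0, -0.001, 0.004, 0, 0, 0, -1, 0, 0, 0.006, 0, 0, 0, -1, 0, 0, 0.006, 0, 0, 0, -1, 0, 0, 0.006, 0, 0, 0, -1, 0, 0, 0.006, 0, 0, 0, -1, 0, 0, 0.004, 0, 0, 0, -1, 0, 0, 0, 0, 0, 0]}}

```text
time_s: 15.48
eef_pos: [0.6086, 0.0558, 0.2676]
tool_rot: [-0.049, 0.999, -0.002, -0.001]
ft_force: [0.2, -0.1, -8.2]
finger_gap: 0.0044
```

```bash
python3 carry.py 0 .236 0;python3 look.py w14 -10; python3 -c "
from h import *
im=cv2.imread('pics/w14_raw.png');cv2.imwrite('pics/w14c.png',cv2.resize(im[100:300,220:440],None,fx=3,fy=3))
im=camera('side')[:,:,::-1];cv2.imwrite('pics/s14.png',cv2.resize(im[120:270,200:350],None,fx=5,fy=5,interpolation=cv2.INTER_CUBIC)[:600])"
```

```text
t 15.4833 p [0.6086 0.0558 0.2676] f [ 0.15 -0.13 -8.19] gap 0.0044 q [-0.01  0.24 -0.02  1.31 -0.   -1.68]
T [0.61025017 0.05597476 0.236     ] turn [ 0.2 -0.1 -0. ] d tool [-0.0017  0.0001  0.0316]
t 15.4833 p [0.6086 0.0558 0.2676] f [ 0.15 -0.13 -8.19] gap 0.0044 q [-0.01  0.24 -0.02  1.31 -0.   -1.68]
```

View pics/w14c.png

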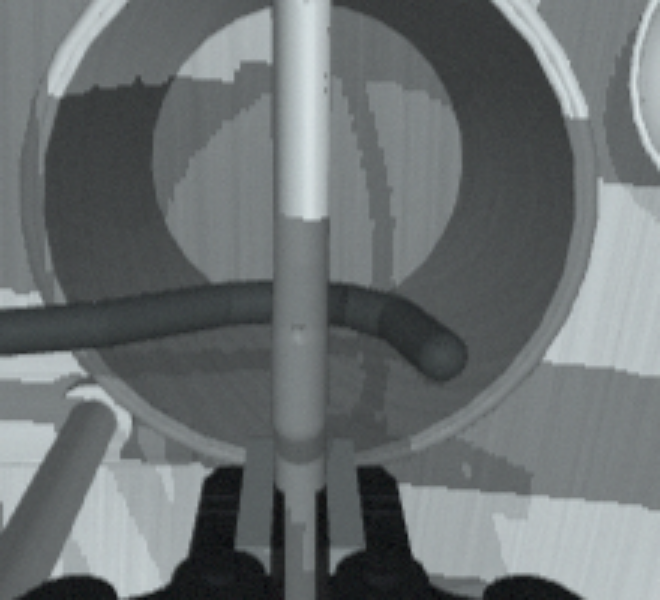

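View pics/s14.png

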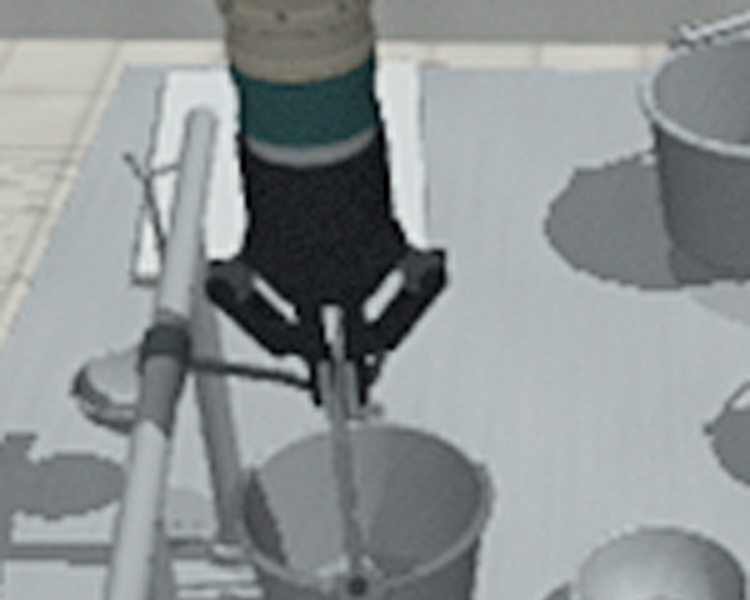

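Run:
```python
from h import *
import pickle
k=pickle.load(open("pics/w14.pkl","rb"));p,r=np.load("fit.npy");s=env.sense()
R=Ro.from_quat(s["tool_rot"]).as_matrix()
for y in(-.037,-.034,-.031,-.028,-.025,-.02):print(y,proj(k,s["eef_pos"]+R@[0,y,-.013]).round(1), "run",proj(k,s["eef_pos"]+R@[0,y,-.005]).round(1))
for y in (-.002,0,.002):print("hook y",y,proj(k,place(r,[0,y,.241])).round(1),"tip",proj(k,place(r,[-.023,y,.27])).round(1))
```

```text
-0.037 [[318.1 216.9]] run [[318.2 210.2]]
-0.034 [[318.1 223.6]] run [[318.2 216.6]]
-0.031 [[318.1 230.2]] run [[318.2 222.9]]
-0.028 [[318.1 236.7]] run [[318.2 229.1]]
-0.025 [[318.1 243.2]] run [[318.2 235.2]]
-0.02 [[318.1 253.7]] run [[318.2 245.3]]
hook y -0.002 [[316.  196.9]] tip [[366.  215.7]]
hook y 0 [[316.  200.4]] tip [[365.8 219.8]]
hook y 0.002 [[316.  203.8]] tip [[365.6 223.9]]
```

{"name": "move_arm", "arguments": {"motion": [-1, -0.001, 0, 0.003, 0, 0, 0, -1, -0.001, 0, 0.004, 0, 0, 0, -1, 0, 0, 0.004, 0, 0, 0, -1, 0, 0, 0.004, 0, 0, 0, -1, 0, 0, 0.004, 0, 0, 0, -1, 0, 0, 0.002, 0, 0, 0, -1, 0, 0, 0, 0, 0, 0]}}

```text
time_s: 16.17
eef_pos: [0.6125, 0.056, 0.247]
tool_rot: [-0.049, 0.999, -0.002, 0.001]
ft_force: [-0.6, 0.3, -7.4]
finger_gap: 0.0051
```

```bash
python3 carry.py 0 .236 0
```

```text
t 16.1667 p [0.6125 0.056  0.247 ] f [-0.59  0.31 -7.37] gap 0.0051 q [-0.01  0.26 -0.05  1.26 -0.   -1.68]
T [0.61025017 0.05597476 0.236     ] turn [ 0.2  0.2 -0. ] d tool [0.0023 0.0003 0.011 ]
```

{"name": "move_arm", "arguments": {"motion": [-1, 0.001, 0, 0.002, 0, 0, 0, -1, 0.001, 0, 0.002, 0, 0, 0, -1, 0, 0, 0.002, 0, 0, 0, -1, 0, 0, 0.001, 0, 0, 0, -1, 0, 0, 0, 0, 0, 0]}}

```text
time_s: 16.58
eef_pos: [0.6102, 0.0557, 0.2392]
tool_rot: [-0.049, 0.999, -0.002, 0.001]
ft_force: [0.7, 0.2, -7.7]
finger_gap: 0.0048
```

```bash
python3 carry.py 0 .236 0;python3 look.py w15 -10; python3 -c "
from h import *
im=cv2.imread('pics/w15_raw.png');cv2.imwrite('pics/w15c.png',cv2.resize(im[100:300,220:440],None,fx=3,fy=3))"
```

```text
t 16.5833 p [0.6102 0.0557 0.2392] f [ 0.69  0.2  -7.72] gap 0.0048 q [-0.01  0.26 -0.07  1.25 -0.   -1.68]
T [0.61025017 0.05597476 0.236     ] turn [ 0.2  0.1 -0. ] d tool [-0.0001  0.0003  0.0032]
t 16.5833 p [0.6102 0.0557 0.2392] f [ 0.69  0.2  -7.72] gap 0.0048 q [-0.01  0.26 -0.07  1.25 -0.   -1.68]
```

View pics/w15c.png

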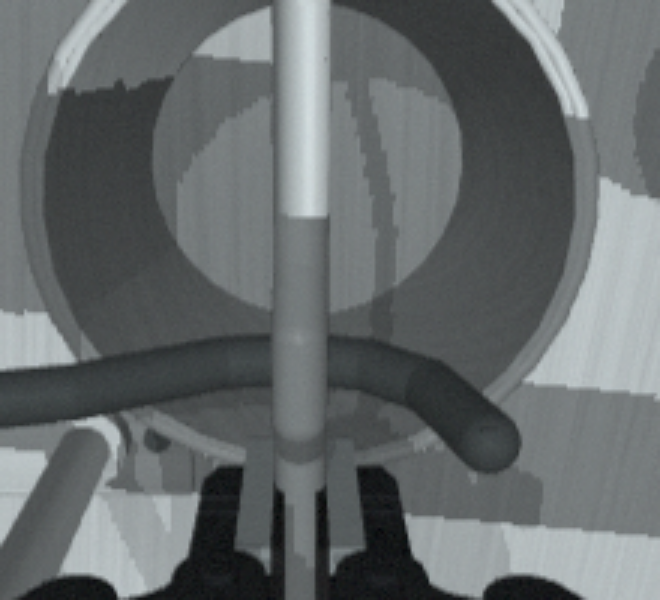

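Hook (row 220) and kink (row 229) line up with the model. I lower in 1 mm steps and watch the force.

{"name": "move_arm", "arguments": {"motion": [-1, 0, 0, 0.001, 0, 0, 0, -1, 0, 0, 0.001, 0, 0, 0, -1, 0, 0, 0, 0, 0, 0]}}

```text
time_s: 16.88
eef_pos: [0.6106, 0.0557, 0.2376]
tool_rot: [-0.049, 0.999, -0.002, 0.002]
ft_force: [-0.6, -0.7, -7.8]
finger_gap: 0.0052
```

{"name": "move_arm", "arguments": {"motion": [-1, 0, 0, 0.001, 0, 0, 0, -1, 0, 0, 0, 0, 0, 0]}}

```text
time_s: 17.05
eef_pos: [0.6107, 0.0557, 0.2367]
tool_rot: [-0.049, 0.999, -0.002, 0.002]
ft_force: [0.2, -0.4, -7.8]
finger_gap: 0.0048
```

{"name": "move_arm", "arguments": {"motion": [-1, 0, 0, 0.001, 0, 0, 0, -1, 0, 0, 0, 0, 0, 0]}}

```text
time_s: 17.22
eef_pos: [0.6109, 0.0556, 0.2362]
tool_rot: [-0.049, 0.999, -0.002, 0.002]
ft_force: [0.6, 0.0, -7.4]
finger_gap: 0.0051
```

{"name": "move_arm", "arguments": {"motion": [-1, 0, 0, 0.001, 0, 0, 0, -1, 0, 0, 0, 0, 0, 0]}}

```text
time_s: 17.38
eef_pos: [0.6111, 0.0555, 0.236]
tool_rot: [-0.049, 0.999, -0.002, 0.003]
ft_force: [-0.3, 0.1, -7.1]
finger_gap: 0.0048
```

{"name": "move_arm", "arguments": {"motion": [-1, 0, 0, 0.0015, 0, 0, 0, -1, 0, 0, 0, 0, 0, 0]}}

```text
time_s: 17.55
eef_pos: [0.6113, 0.0555, 0.2358]
tool_rot: [-0.049, 0.999, -0.003, 0.003]
ft_force: [-0.9, 0.8, -5.7]
finger_gap: 0.0049
```

{"name": "move_arm", "arguments": {"motion": [-1, 0, 0, 0.0015, 0, 0, 0, -1, 0, 0, 0, 0, 0, 0]}}

```text
time_s: 17.72
eef_pos: [0.6114, 0.0555, 0.2355]
tool_rot: [-0.049, 0.999, -0.003, 0.004]
ft_force: [-1.5, -0.4, -6.0]
finger_gap: 0.0048
```

{"name": "move_arm", "arguments": {"motion": [-1, 0, 0, 0.002, 0, 0, 0, -1, 0, 0, 0.001, 0, 0, 0]}}

```text
time_s: 17.88
eef_pos: [0.6116, 0.0554, 0.2347]
tool_rot: [-0.049, 0.999, -0.003, 0.005]
ft_force: [-3.3, 0.4, 0.6]
finger_gap: 0.0052
```

```bash
python3 carry.py 0 .234 0;python3 look.py w16 -10; python3 -c "
from h import *
im=cv2.imread('pics/w16_raw.png');cv2.imwrite('pics/w16c.png',cv2.resize(im[100:300,220:440],None,fx=3,fy=3))
im=camera('side')[:,:,::-1];cv2.imwrite('pics/s16.png',cv2.resize(im[150:290,200:350],None,fx=4,fy=4,interpolation=cv2.INTER_CUBIC)[:600])"
```

```text
t 17.8833 p [0.6116 0.0554 0.2347] f [-3.33  0.4   0.62] gap 0.0052 q [-0.01  0.26 -0.07  1.23 -0.01 -1.68]
T [0.61025017 0.05597476 0.234     ] turn [0.3 0.5 0. ] d tool [0.0013 0.0007 0.0007]
t 17.8833 p [0.6116 0.0554 0.2347] f [-3.33  0.4   0.62] gap 0.0052 q [-0.01  0.26 -0.07  1.23 -0.01 -1.68]
```

View pics/w16c.png

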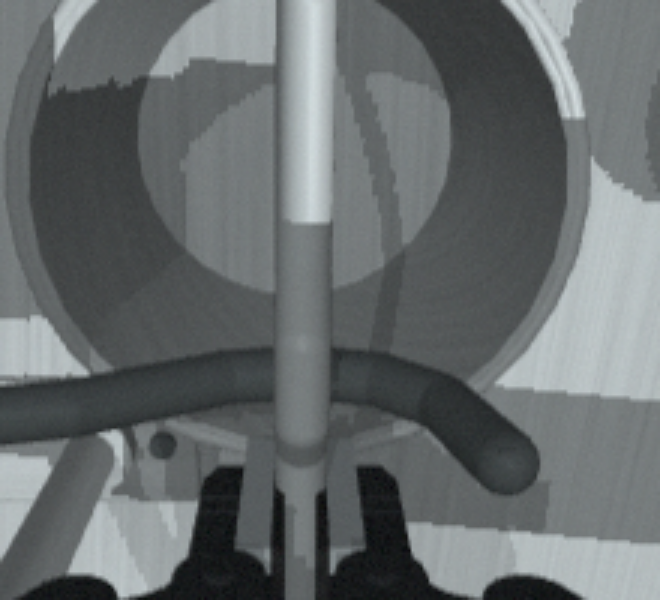

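View pics/s16.png

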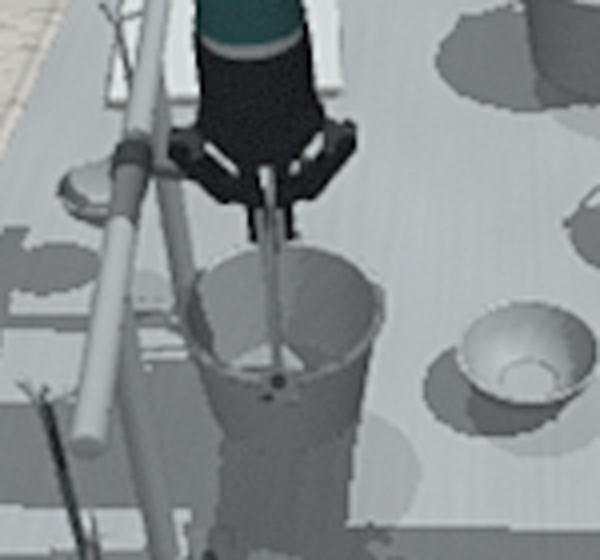

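The hook now carries the weight: the wrist Fz went from −7.8 to about 0. I relieve the small sideways force before letting go.

{"name": "move_arm", "arguments": {"motion": [-1, 0.001, 0, 0, 0, 0, 0, -1, 0.001, 0, 0, 0, 0, 0, -1, 0, 0, 0, 0, 0, 0], "squeeze": 40}}

```text
time_s: 18.23
eef_pos: [0.6116, 0.0555, 0.2354]
tool_rot: [-0.049, 0.999, -0.003, 0.007]
ft_force: [-3.2, 0.4, -1.3]
finger_gap: 0.0047
```

{"name": "move_arm", "arguments": {"motion": [-1, 0, 0, 0, 0, 0, 0, -1, 0, 0, 0, 0, 0, 0], "squeeze": 20}}

```text
time_s: 18.4
eef_pos: [0.6116, 0.0555, 0.2352]
tool_rot: [-0.049, 0.999, -0.003, 0.007]
ft_force: [-0.8, -0.2, 0.4]
finger_gap: 0.0049
```

```bash
python3 carry.py 0 .234 0
```

```text
t 18.4 p [0.6116 0.0555 0.2352] f [-0.79 -0.18  0.45] gap 0.0049 q [-0.01  0.25 -0.08  1.22 -0.   -1.68]
T [0.61025017 0.05597476 0.234     ] turn [ 0.3  0.8 -0. ] d tool [0.0013 0.0006 0.0011]
```

{"name": "move_arm", "arguments": {"motion": [-0.88, 0, 0, 0, 0, 0, 0, -0.84, 0, 0, 0, 0, 0, 0, -0.8, 0, 0, 0, 0, 0, 0, -0.75, 0, 0, 0, 0, 0, 0, -0.7, 0, 0, 0, 0, 0, 0, -0.6, 0, 0, 0, 0, 0, 0, -0.6, 0, 0, 0, 0, 0, 0]}}

```text
time_s: 18.98
eef_pos: [0.6147, 0.0549, 0.2366]
tool_rot: [-0.049, 0.999, -0.003, 0.01]
ft_force: [-0.8, -0.3, -0.2]
finger_gap: 0.0169
```

```bash
python3 carry.py 0 .234 0;python3 look.py w17 -10; python3 -c "
from h import *
im=cv2.imread('pics/w17_raw.png');cv2.imwrite('pics/w17c.png',cv2.resize(im[100:300,220:440],None,fx=3,fy=3))
im=camera('side')[:,:,::-1];cv2.imwrite('pics/s17.png',cv2.resize(im[150:290,200:350],None,fx=4,fy=4,interpolation=cv2.INTER_CUBIC)[:600])"
```

```text
t 18.9833 p [0.6147 0.0549 0.2366] f [-0.83 -0.33 -0.18] gap 0.0169 q [-0.01  0.25 -0.08  1.22 -0.01 -1.68]
T [0.61025017 0.05597476 0.234     ] turn [ 0.3  1.2 -0. ] d tool [0.0044 0.0015 0.0025]
t 18.9833 p [0.6147 0.0549 0.2366] f [-0.83 -0.33 -0.18] gap 0.0169 q [-0.01  0.25 -0.08  1.22 -0.01 -1.68]
```

View pics/w17c.png

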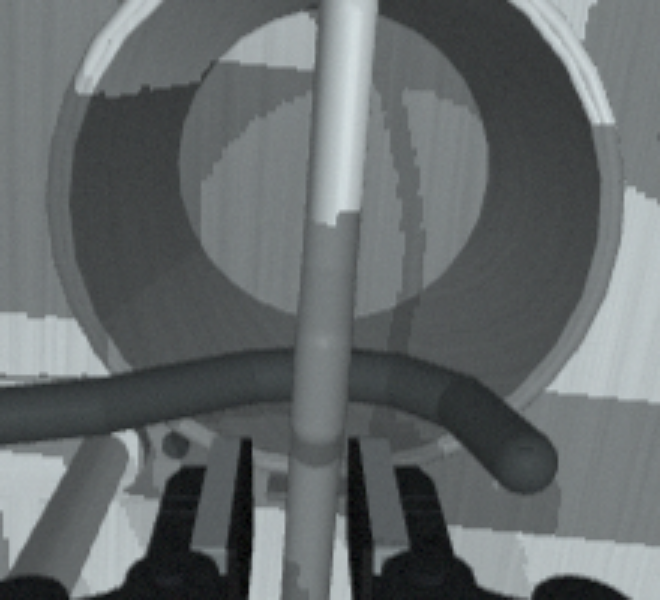

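View pics/s17.png

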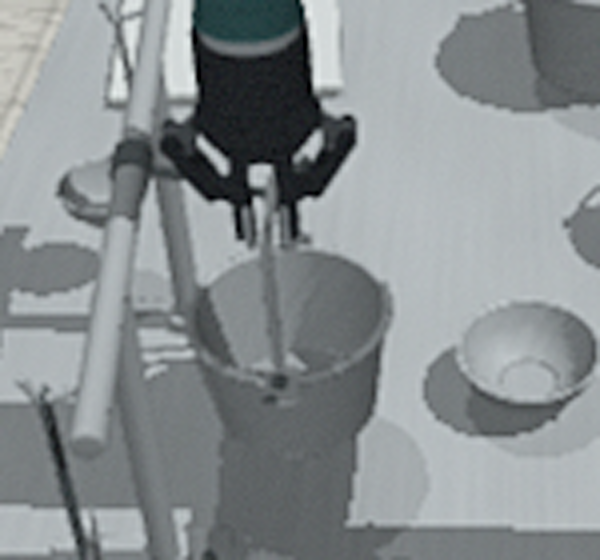

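{"name": "move_arm", "arguments": {"motion": [-0.5, 0.002, 0, 0, 0, 0, 0, -0.4, 0.001, 0, 0, 0, 0, 0, -0.4, 0, 0, 0, 0, 0, 0]}}

```text
time_s: 19.33
eef_pos: [0.6115, 0.0545, 0.2365]
tool_rot: [-0.049, 0.999, -0.003, 0.01]
ft_force: [-0.4, -0.2, -0.2]
finger_gap: 0.0261
```

{"name": "move_arm", "arguments": {"motion": [-0.4, 0, 0, -0.004, 0, 0, 0, -0.4, 0, 0, -0.008, 0, 0, 0, -0.4, 0, 0, -0.01, 0, 0, 0, -0.4, 0, 0, -0.015, 0, 0, 0, -0.4, 0, 0, -0.02, 0, 0, 0, -0.4, 0, 0, -0.02, 0, 0, 0, -0.4, 0, 0, -0.02, 0, 0, 0, -0.4, 0, 0, -0.01, 0, 0, 0, -0.4, 0, 0, 0, 0, 0, 0]}}

```text
time_s: 20.08
eef_pos: [0.6087, 0.0553, 0.3538]
tool_rot: [-0.049, 0.999, -0.004, 0.011]
ft_force: [-0.6, -0.6, 0.4]
finger_gap: 0.0252
```

```bash
python3 look.py w18 -10; python3 -c "
from h import *
im=camera('side')[:,:,::-1];cv2.imwrite('pics/s18.png',cv2.resize(im[130:290,200:350],None,fx=3.7,fy=3.7,interpolation=cv2.INTER_CUBIC))
im=camera('scene')[:,:,::-1];cv2.imwrite('pics/sc18.png',cv2.resize(im[130:280,270:470],None,fx=4,fy=4,interpolation=cv2.INTER_CUBIC))"
```

```text
t 20.0833 p [0.6087 0.0553 0.3538] f [-0.6  -0.6   0.44] gap 0.0252 q [-0.01  0.2   0.1   1.45 -0.01 -1.68]
```

View pics/w18.png

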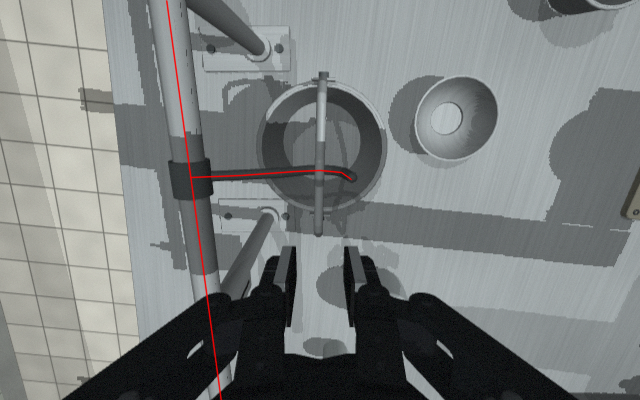

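View pics/s18.png

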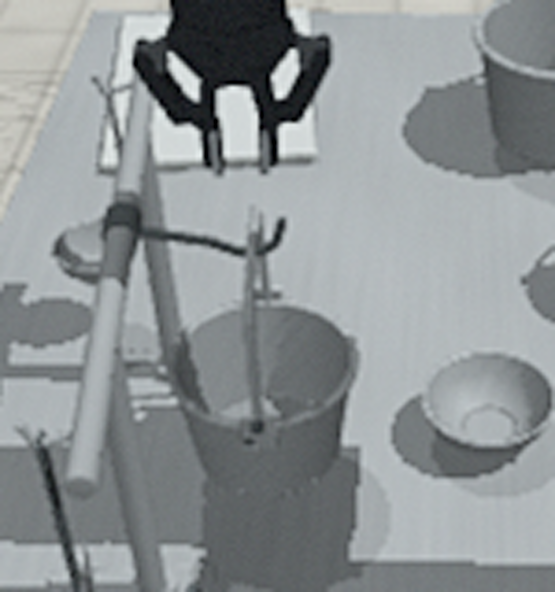

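View pics/sc18.png

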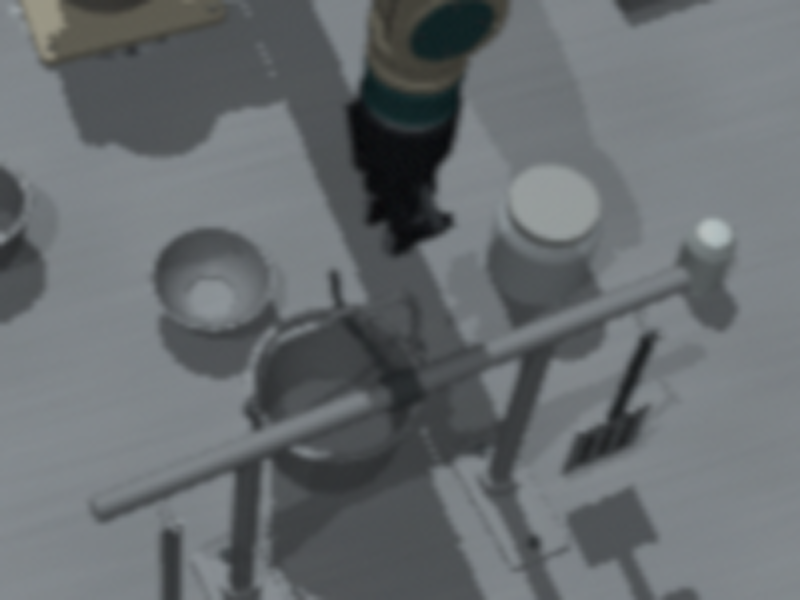

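The pail hangs on the hook with the gripper clear. I withdraw a little further, wait for any swing to die down, and check that it is still.

{"name": "move_arm", "arguments": {"motion": [-0.4, 0, 0, -0.01, 0, 0, 0, -0.4, 0, 0, -0.015, 0, 0, 0, -0.4, 0, 0, -0.01, 0, 0, 0, -0.4, 0, 0, 0, 0, 0, 0, -0.4, 0, 0, 0, 0, 0, 0, -0.4, 0, 0, 0, 0, 0, 0, -0.4, 0, 0, 0, 0, 0, 0, -0.4, 0, 0, 0, 0, 0, 0, -0.4, 0, 0, 0, 0, 0, 0, -0.4, 0, 0, 0, 0, 0, 0, -0.4, 0, 0, 0, 0, 0, 0, -0.4, 0, 0, 0, 0, 0, 0]}}

```text
time_s: 21.23
eef_pos: [0.6025, 0.0555, 0.3766]
tool_rot: [-0.049, 0.999, -0.003, -0.001]
ft_force: [-0.3, -0.4, 0.4]
finger_gap: 0.0259
```

{"name": "move_arm", "arguments": {"motion": [-0.4, 0, 0, 0, 0, 0, 0, -0.4, 0, 0, 0, 0, 0, 0, -0.4, 0, 0, 0, 0, 0, 0, -0.4, 0, 0, 0, 0, 0, 0, -0.4, 0, 0, 0, 0, 0, 0, -0.4, 0, 0, 0, 0, 0, 0, -0.4, 0, 0, 0, 0, 0, 0, -0.4, 0, 0, 0, 0, 0, 0, -0.4, 0, 0, 0, 0, 0, 0, -0.4, 0, 0, 0, 0, 0, 0, -0.4, 0, 0, 0, 0, 0, 0, -0.4, 0, 0, 0, 0, 0, 0]}}

```text
time_s: 22.23
eef_pos: [0.6026, 0.0555, 0.3767]
tool_rot: [-0.049, 0.999, -0.003, -0.001]
ft_force: [0.2, -0.4, 0.1]
finger_gap: 0.0259
```

```bash
python3 -c "
from h import *
ims=[camera('side')[:,:,::-1].astype(int) for i in range(8)]
d=[abs(i[150:290,200:350]-ims[0][150:290,200:350]).max(2) for i in ims]
print([(int(x.max()),int((x>25).sum())) for x in d])
im=ims[-1].astype(np.uint8);cv2.imwrite('pics/s19.png',cv2.resize(im[130:290,200:350],None,fx=3.7,fy=3.7,interpolation=cv2.INTER_CUBIC))
s=st()"; python3 look.py w19 -10; python3 -c "
import cv2
im=cv2.imread('pics/w19_raw.png');cv2.imwrite('pics/w19c.png',cv2.resize(im[60:250,170:410],None,fx=3,fy=3))"
```

```text
[(0, 0), (33, 1), (36, 1), (35, 1), (33, 1), (35, 1), (37, 1), (34, 1)]
t 22.6333 p [0.6026 0.0555 0.3767] f [-0.18 -0.68  0.57] gap 0.0253 q [-0.01  0.21  0.16  1.52 -0.01 -1.68]
t 22.6333 p [0.6026 0.0555 0.3767] f [-0.18 -0.68  0.57] gap 0.0253 q [-0.01  0.21  0.16  1.52 -0.01 -1.68]
```

View pics/s19.png

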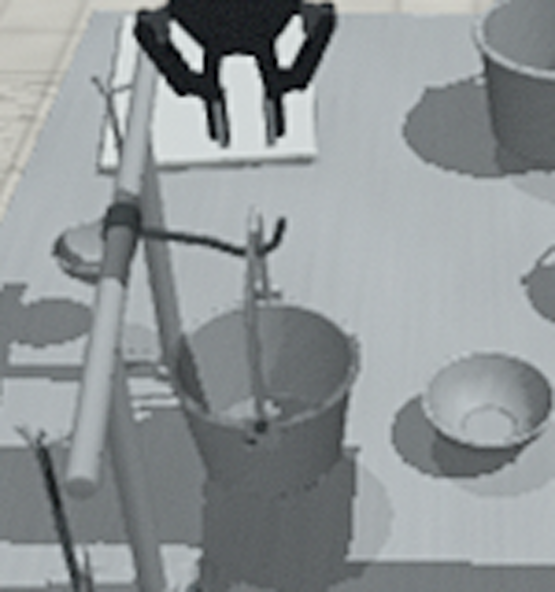

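View pics/w19c.png

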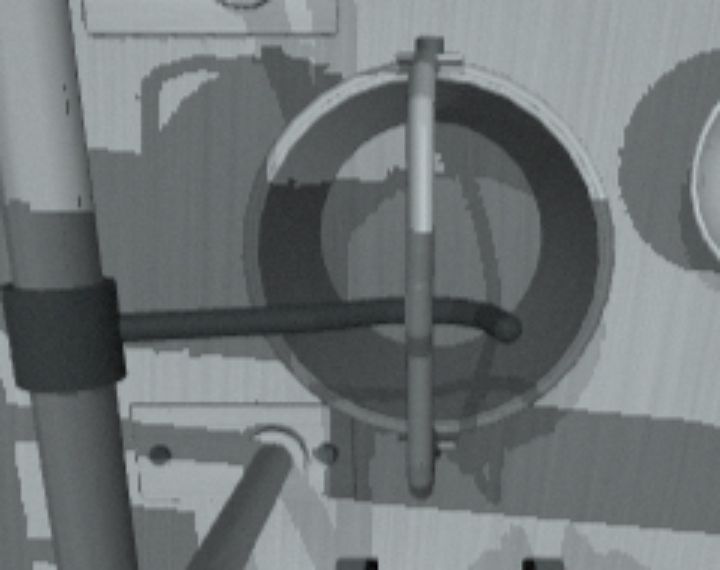

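The pail is still: eight frames over 0.4 s differ by only one noisy pixel. It hangs straight with the hook in the kink and nothing touching it. I hand in the job.

```bash
python3 -c "
from cell import env
print(env.close_job(), env.sense()['time_s'])"
```

```text
the job is handed in; nothing more can be done
the job is handed in; nothing more can be done
```

The middle-sized pail is hanging on the rack's front hook, and I handed the job in after about 23 s of robot time.

- **Swing and carry:** I swung the bail upright on a loose finger cage with the pail standing. I then pinched it at the left run (`bail_left`) and carried it raised to the hook. I opened the fingers only once the hook had the weight, with the wrist Fz going from about −7.8 N to 0.
- **Last checks:** In the wrist view the hook is in the kink. The gripper is well clear and the tub, bowl and shaker stand where they were. Eight side frames over 0.4 s show no movement.
- **What went less well:** On the first reach a fingertip pressed on the flat bail at about 24 N, and I backed off at once. The pail shifted by no more than about 2 mm as far as I could measure. After release the bail looked turned about 3° in the wrist view. In the last pictures the pail hangs straight.

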